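# Lock the gel cutter in its dock with the handwheel

### The job

Take the gel cutter from its white stand and slide it blade first, on edge, into the slot of the grey locking dock until it is fully home; you will have to set it down in the slot mouth and take it again by its handle. Then lock it: turn the blue handwheel clockwise, take up its free play first, and from where the stem really begins to sink wind half a turn more, so that the stem sits in the blade's notch without being wound down too far. Leave the cutter home and released, and leave the other things where they stand.

Things in the scene. Friction and masses are not known exactly. Their poses are not given: they have to be found in the camera images.
- cutter_mid (a point): Gel cutter, loose, 0.16 kg, a flat bar 200 mm long, 36 mm high, standing on its long edge. This point: half-way along, 18 mm above its lower edge; x points to the blade tip, z up. Steel blade 8 mm thick from 30 mm behind this point to the tip; locking notch in its upper edge 22 mm long, 12 mm deep, centred 55 mm ahead of this point. Green handle 16 mm thick, the rest of the length.
- cutter_tip (a point): Middle of the blade tip, 100 mm ahead of cutter_mid. In the stand only the blade's rear part can be gripped, from above across its 8 mm. So held, it goes only some 50 mm deep into the slot before the fingers meet the mouth: let go and take the handle.
- cutter_handle (a point): Middle of the cutter's green handle, 65 mm behind cutter_mid, 18 mm above its lower edge; handle 70 mm long, 16 mm thick.
- stand: White stand fixed to the bench; origin on the bench under the middle of its cheeks, x points along the stored cutter to its blade. Floor 6 mm thick, ends at x = 62 mm; cheeks 20 mm apart and 50 mm high, x from -45 to +45 mm, hide the handle; end wall at x = -45 mm; open at the top and at the +x end. The stored cutter_mid is at about x = 58 mm. The cutter lifts straight up.
- dock_slot (a point): Grey dock fixed to the bench. This point: in the slot, on the axis of stem and wheel, 24 mm above the bench (cutter_mid's height when it stands there); x is the direction in which the blade slides in, z up. Slot 12 mm wide between cheeks 50 mm high, from x = -75 mm to an end stop at x = +45 mm, which the blade tip touches when fully home; then the notch is under the stem.
- dock_mouth (a point): Mouth of the slot, 95 mm before dock_slot: flared, about 25 mm wide, narrowing to 12 mm over 20 mm. A flat aluminium guide tray, top 6 mm above the bench, 60 mm wide, runs from the slot to 105 mm in front of this point; the cutter can stand on it. A bonnet 50 mm long and 40 mm wide bridges the slot 50 to 76 mm above the bench, with a neck 20 mm across up to the wheel.
- wheel_centre (a point): Centre of the blue six-sided handwheel on the dock, 115 mm above the bench, axis vertical, 60 mm across flats, rim 14 mm high; its x axis (white dot) goes through the middle of a flat and turns with it. Clockwise from above lowers the stem. Free play: it idles through an unknown 0.2 to 1.3 rad first (0.015 N m), then drives the screw (about 0.4 N m, felt best when turning slowly). It stays where left.
- stem_top (a point): Top of the steel stem (10 mm across, red band) that stands out of the wheel hub, at the start 135 mm above the bench. A full turn that truly drives the screw lowers it 16 mm; half a turn, 8 mm. Its lower end starts 3 mm above the cutter's upper edge; lowered too early it blocks the slot. The screw's end, 4.6 rad, is too far. Turned back, the wheel idles 1.3 rad before the stem rises.
- beaker: Bystander: clear 100 ml beaker, 67 mm across, 83 mm high; origin under its centre.
- timer: Bystander: white kitchen-type timer, 64 x 66 x 19 mm; origin under its centre.
- petri_dish: Bystander: petri dish, 92 mm across, 15 mm high; origin under its centre.
- bottle: Bystander: reagent bottle with a blue cap, 60 mm across, 105 mm high; origin under its centre.

How it is judged:
On the way, in this order (a step that is already met when the one before it is completed fails the run):
1. the cutter's blade is fully home in the slot while the stem is still up (x of cutter_tip in the frame of dock_slot above 0.041 m and y of cutter_tip in the frame of dock_slot between -0.005 and 0.005 m and z of cutter_tip in the frame of dock_slot below 0.005 m and z of cutter_mid in the frame of dock_slot below 0.006 m and angle between the x axis of cutter_mid and the x axis of dock_slot, either way round below 0.08 rad and angle between cutter_mid's own z axis and vertical below 0.15 rad and distance of stem_top from where it was at the start of the episode below 0.003 m), for 0.2 s.
2. the stem has been wound down half a turn (distance of stem_top from where it was at the start of the episode between 0.0067 and 0.0093 m), for 0.2 s.
At the end, for the whole second after the job is handed in: The cutter stands upright on its edge on the slot floor, in line with the slot (within 0.08 rad) and within 4 mm of the end stop; the stem is lower than at the start by half a turn of true travel, 8 mm, within 1.3 mm (about 30 degrees of wheel) (all of step 2 and x of cutter_tip in the frame of dock_slot above 0.041 m and y of cutter_tip in the frame of dock_slot between -0.005 and 0.005 m and z of cutter_tip in the frame of dock_slot below 0.005 m and z of cutter_mid in the frame of dock_slot below 0.006 m and angle between the x axis of cutter_mid and the x axis of dock_slot, either way round below 0.08 rad and angle between cutter_mid's own z axis and vertical below 0.15 rad); the robot touches nothing.
It fails at once if the beaker is pushed more than 3 cm away (distance of beaker from where it was at the start of the episode above 0.03 m).
It fails at once if the timer is pushed more than 3 cm away (distance of timer from where it was at the start of the episode above 0.03 m).
It fails at once if the petri dish is pushed more than 3 cm away (distance of petri_dish from where it was at the start of the episode above 0.03 m).
It fails at once if the bottle is pushed more than 3 cm away (distance of bottle from where it was at the start of the episode above 0.03 m).
It also fails if it takes over 72 s, if anything falls off the work surface, if the arm or the gripper's body presses on something with over 40 N, if the wrist force passes 120 N, or if a joint passes its speed limit or range.

### The arm

A 6-joint arm with a two-finger parallel gripper is mounted at the origin on a cart in front of the work surface, level with it; the furniture and walls round the work are solid. World frame = base frame: x ahead of the robot, y to its left, z up, the work surface at z = 0. Lengths are in m, angles in rad, forces in N, time in s.
With the tool pointing down it reaches from about 0.4 to 0.825 m from the base axis. Payload 7 kg.
Tool frame: the origin (TCP) lies at the centre of the arm's flange, where the gripper is bolted on; the fingertips stand 173 mm ahead of it and the grasp point (between the pads) lies 155 mm ahead of it; y points along the fingers, x is the direction in which the jaws open and shut, and the axes are right-handed (so a half turn about y gives the same grasp; the last joint's range is limited). The gripper opens to 85 mm and grips with 20 to 120 N. Pads are 22 mm wide; open, the fingers measure 114 mm over their backs; the gripper's body (76 mm by 85 mm) begins 54 mm behind the grasp point. The pads swing forward as they close: fully open they stand 13 mm farther back than shut.
Start: joints at [1.472, 0.359, 0.012, 0, -1.224, -0.288], TCP at [0.255, 0.625, 0.405] pointing down, gripper open.
Joint ranges: [-3.07, 3.07], [-1.43, 2.12], [-1.02, 1.25], [-3.03, 1.67], [-3.05, -0], [-3.03, 3.03]. Speed limits (rad/s): [2.39, 2.39, 3.01, 3.14, 3.14, 3.14].

### API

Orientations are given as a rotation vector (axis times angle).
In Python, from station import env, cams gives the robot as it stands.
- The arm moves only by the tool jog_arm, never from a script. Its argument "steps" is a list of rows, each an object of numbers: "grip": the finger opening in mm, from 0 to 85.4; "x", "y", "z": the shift along the tool's x, y, z in units of 30 mm (1.0 is 30 mm); "ax", "ay", "az": the turn, a rotation vector about the tool's x, y, z in rad. In form: [{"grip": .., "x": .., "y": .., "z": .., "ax": .., "ay": .., "az": ..}, ...]. A call has 1 to 10 rows; each row is the pose to reach, as a shift and turn from the pose commanded when the call began, along the tool's axes at that moment; what a row does not reach only later rows make up. A row lasts 1/8 s, in which the tool goes at most 62.5 mm and 10.7 degrees, less where a joint would pass 70% of its speed; a pose out of reach is approached as far as the arm can. A call with a gripper value outside its range is refused whole. The fingers move at their own pace and stop on an object; "squeeze" is the grip in N (left out, the last holds). Time passes only in rows, so rows that repeat a pose let the fingers close. It gives the time, the measured TCP pose, the force and the opening at its end, in the units of the state.
- env.read_state(): the state, without advancing time (a new reading comes with each control period).
- cams.read_camera(name): name is "side" or "top"; returns the picture (480x640x3 uint8, red, green, blue); there is no depth.
- cams.camera_info(name): a dict with "intrinsics" (3x3 intrinsics, pixels), "R" (3x3) and "t" (3): a world point X has camera coordinates R X + t. Camera axes: x right, y down, z forward; pixel columns grow to the right and rows downward; lengths in m; the calibration is good to about 2 mm. A picture is of the moment at which its call begins. camera_info takes no time and is no camera call.
- env.job_done(): hands the job in, once; it reports no verdict.
The state is a dict: "time_s": time; "joints": joint angles; "dq": joint speeds; "tau": joint torques, N m; "tool_pos": TCP position; "eef_rot": TCP orientation; "wrist_force": force on the tool from outside, world axes, zero at the start; "torque": the same for the moment, N m; "gripper_width": finger opening in m.
Only numpy, scipy, OpenCV 4.12 (cv2) and the standard library are available. Lean on these libraries where they do the work, as an engineer would, in place of code of your own. Each camera call takes 0.05 s, during which the arm holds its last target.

## Working session

There is one attempt and no reset: what is moved stays moved. The work goes in short steps, Python scripts to look and compute and a tool call to move; the robot and the scene stay as the last step left them, time stands still between calls to the robot, and variables do not carry over. Pictures are saved under pics/ and viewed, and the job is handed in when it is done.

Besides the shell and the picture viewer there is one more tool, called after "Emit:" as a command line: name --argument value ..., lists and objects as JSON in quotes. jog_arm: Moves the arm, as the interface text tells. Its arguments: {"type":"object","properties":{"steps":{"type":"array","items":{"type":"object","properties":{"grip":{"type":"number"},"x":{"type":"number"},"y":{"type":"number"},"z":{"type":"number"},"ax":{"type":"number"},"ay":{"type":"number"},"az":{"type":"number"}}}},"squeeze":{"type":"number"}},"required":["steps"]}

```bash
ls; mkdir -p pics; python3 - <<'E'
from station import env,cams
import cv2
print(env.read_state())
for n in("side","top"):
    i=cams.camera_info(n);print(n,i)
    cv2.imwrite(f"pics/{n}0.png",cams.read_camera(n)[:,:,::-1])
E
```

```text
pics
{'time_s': 0.0, 'joints': array([ 1.47207632e+00,  3.59398015e-01,  1.10622249e-02, -3.69679699e-04,
       -1.22407926e+00, -2.88125895e-01]), 'dq': array([ 1.12774512e-03, -2.42006273e-03, -4.43954869e-04,  8.36791955e-05,
       -4.42151249e-04, -4.62630734e-04]), 'tau': array([-1.34393416e-03, -5.83303034e+01,  2.93430591e+01,  6.93674862e+00,
       -5.78081439e-03, -6.70768188e-06]), 'tool_pos': array([0.25456498, 0.62495151, 0.40375418]), 'eef_rot': array([-1.00198921,  1.48767281, -1.48951371]), 'wrist_force': array([-0.18512085, -0.28950066,  0.20805245]), 'torque': array([-0.00696684, -0.02952028, -0.02072203]), 'gripper_width': 0.08565419645126654}
side {'intrinsics': array([[477.91186033,   0.        , 319.2984142 ],
       [  0.        , 477.91186033, 239.79610847],
       [  0.        ,   0.        ,   1.        ]]), 'R': array([[ 0.27206182, -0.96221921,  0.01079582],
       [-0.84809996, -0.24506578, -0.46975442],
       [ 0.45465241,  0.11864631, -0.88273112]]), 't': array([-0.21330639,  0.51869665,  1.14556828])}
top {'intrinsics': array([[605.52519965,   0.        , 327.10267286],
       [  0.        , 605.52519965, 240.00420662],
       [  0.        ,   0.        ,   1.        ]]), 'R': array([[-0.00962237, -0.99973496, -0.02091443],
       [-0.99665487,  0.01128604, -0.08094252],
       [ 0.08115711,  0.02006561, -0.99649932]]), 't': array([-0.02855733,  0.56776844,  1.42725769])}
```

View pics/side0.png

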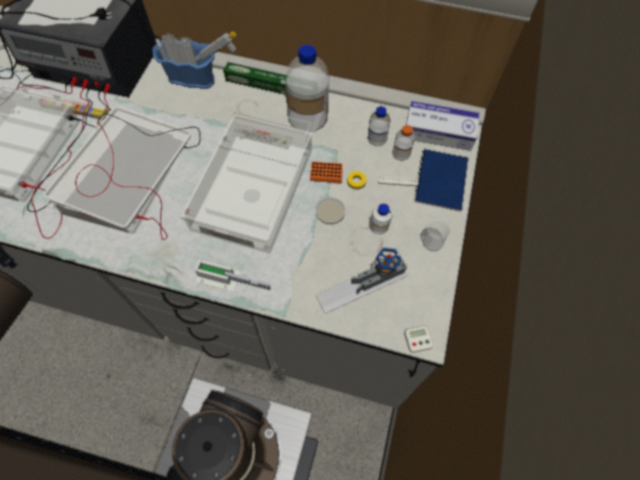

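View pics/top0.png

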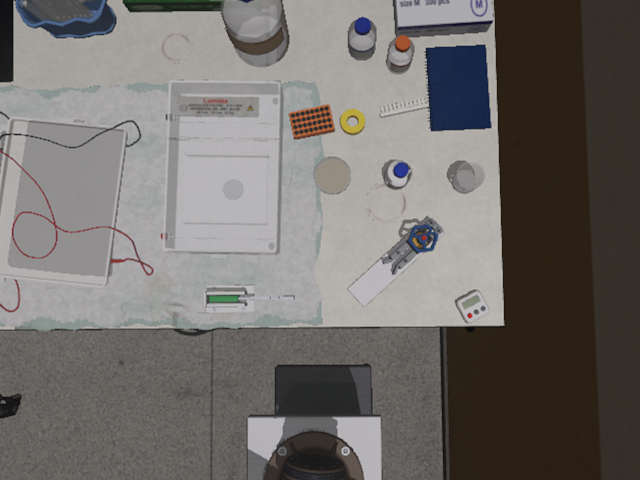

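```bash
python3 - <<'E'
from station import env
from scipy.spatial.transform import Rotation as R
print(R.from_rotvec(env.read_state()['eef_rot']).as_matrix().round(4))
E
```

```text
[[-3.773e-01 -4.000e-04  9.261e-01]
 [-9.261e-01 -1.400e-03 -3.773e-01]
 [ 1.500e-03 -1.000e+00  1.000e-04]]
```

```bash
cat > h.py <<'E'
from station import env,cams
import numpy as np, cv2
from scipy.spatial.transform import Rotation as R
def proj(n,X):
    i=cams.camera_info(n);c=i['R']@np.asarray(X,float)+i['t'];p=i['intrinsics']@c;return p[:2]/p[2]
def ray(n,u,v):
    i=cams.camera_info(n);d=i['R'].T@np.linalg.solve(i['intrinsics'],[u,v,1.]);o=-i['R'].T@i['t'];return o,d
def at(n,u,v,z):
    o,d=ray(n,u,v);return o+d*(z-o[2])/d[2]
def tri(a,b):
    A=[];B=[]
    for n,(u,v) in(("top",a),("side",b)):
        o,d=ray(n,u,v);d=d/np.linalg.norm(d);P=np.eye(3)-np.outer(d,d);A.append(P);B.append(P@o)
    return np.linalg.lstsq(np.vstack(A),np.hstack(B),rcond=None)[0]
def shot(n):
    return cams.read_camera(n)[:,:,::-1].copy()
def crop(im,u0,v0,w,h,s,name):
    c=cv2.resize(im[v0:v0+h,u0:u0+w],None,fx=s,fy=s,interpolation=cv2.INTER_CUBIC)
    for k in range(0,w,10): cv2.putText(c,str(u0+k),(k*s,8),0,.3,(0,0,255),1); cv2.line(c,(k*s,10),(k*s,14),(0,0,255),1)
    for k in range(0,h,10): cv2.putText(c,str(v0+k),(0,k*s+4),0,.3,(0,0,255),1)
    cv2.imwrite("pics/"+name,c)
E
python3 - <<'E'
from h import *
t=cv2.imread('pics/top0.png');s=cv2.imread('pics/side0.png')
crop(t,195,275,110,45,7,'tc.png')
crop(t,340,205,110,105,5,'td.png')
crop(s,185,250,95,50,8,'sc.png')
crop(s,310,240,105,80,7,'sd.png')
E
```

```text
(no output)
```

View pics/tc.png

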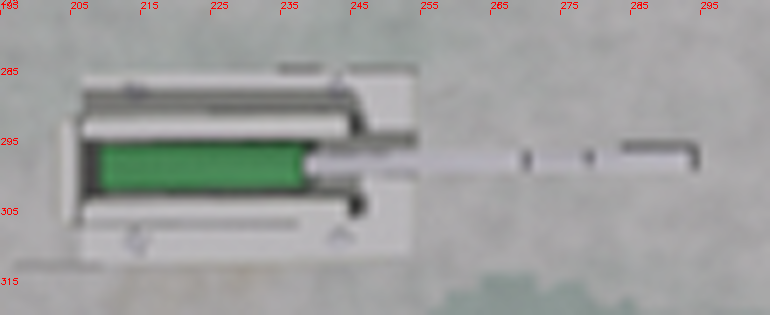

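View pics/td.png

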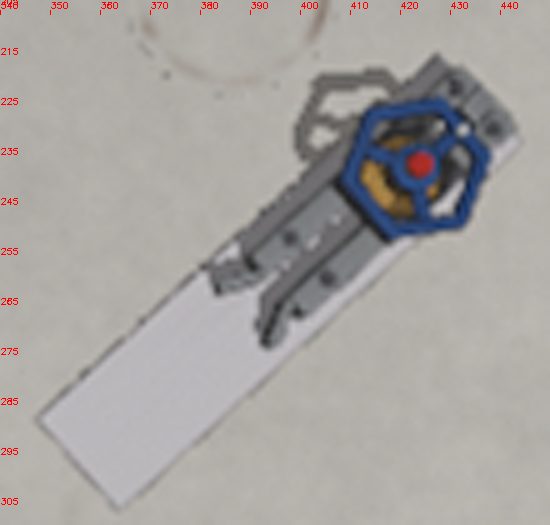

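View pics/sc.png

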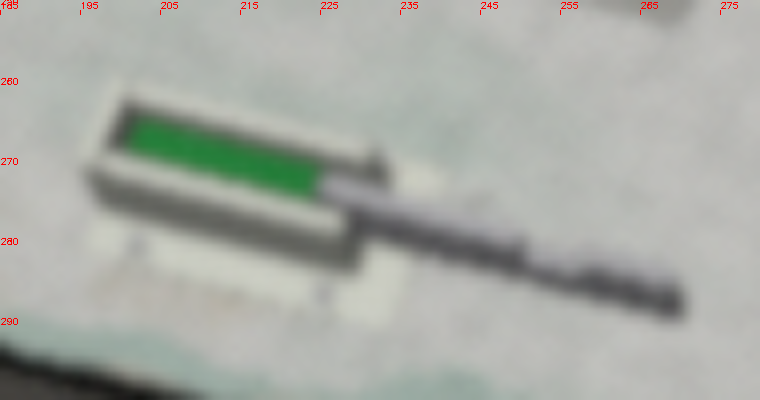

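View pics/sd.png

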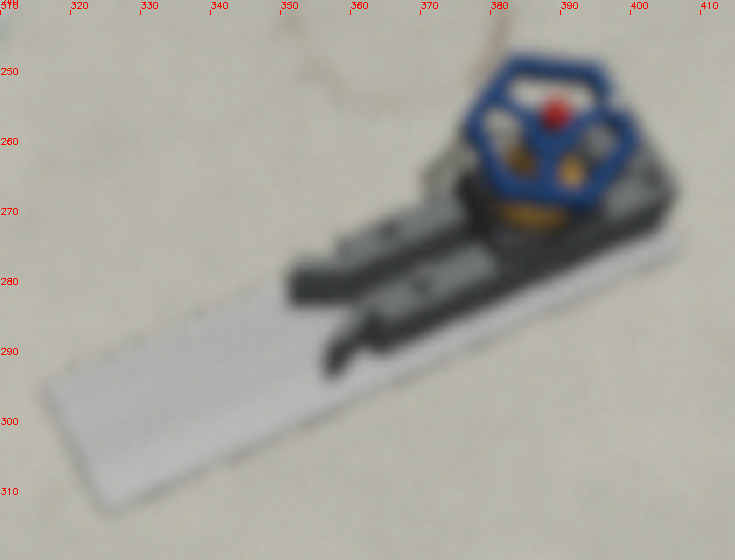

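```bash
python3 - <<'E'
from h import *
f=lambda p,u0,v0,s:(u0+(p[0]+.5)/s-.5,v0+(p[1]+.5)/s-.5)
T=lambda p:f(p,340,205,5); S=lambda p:f(p,310,240,7); C=lambda p:f(p,195,275,7); D=lambda p:f(p,185,250,8)
st=tri(T((421,163)),S((557,112)));print('stem',st, at('top',*T((421,163)),.135),at('side',*S((557,112)),.135))
a=at('top',*T((38,419)),.006);b=at('top',*T((120,508)),.006)
a2=at('side',*S((42,388)),.006);b2=at('side',*S((108,515)),.006)
print('tray',a,b,a2,b2,np.linalg.norm(a-b),np.linalg.norm(a2-b2))
for m in((a+b)/2,(a2+b2)/2):
    d=st-m;print('mid',m,np.hypot(*d[:2]),np.arctan2(d[1],d[0]))
print('edge dir', np.arctan2(*( (a-b)[[1,0]])),np.arctan2(*((a2-b2)[[1,0]])))
# cutter
r=at('top',*C((101,166)),.042);g=at('top',*C((304,163)),.042);t=at('top',*C((692,160)),.042)
print('cut',r,g,t,np.linalg.norm(r-t),np.arctan2(*(t-r)[[1,0]]),np.arctan2(*(g-r)[[1,0]]))
r=at('side',*D((126,130)),.042);t=at('side',*D((682,282)),.042);g=at('side',*D((320,184)),.042)
print('cutS',r,g,t,np.linalg.norm(r-t),np.arctan2(*(t-r)[[1,0]]))
E
```

```text
stem [ 0.56258951 -0.25106673  0.13116889] [ 0.56207713 -0.24977797  0.135     ] [ 0.56083763 -0.25167924  0.135     ]
tray [ 0.45148279 -0.08138275  0.006     ] [ 0.40855845 -0.12016508  0.006     ] [ 0.450523   -0.08341023  0.006     ] [ 0.40662457 -0.12289288  0.006     ] 0.057849536481445765 0.059041953942922984
mid [ 0.43002062 -0.10077392  0.006     ] 0.2004056871983438 -0.8479756714791149
mid [ 0.42857378 -0.10315155  0.006     ] 0.19959737649742001 -0.8346591911058934
edge dir 0.73474780696241 0.7324885494464263
cut [0.43138467 0.24447501 0.042     ] [0.43175026 0.17599363 0.042     ] [0.43153429 0.04546658 0.042     ] 0.19900848263411772 -1.5700445153917946 -1.565457898496038
cutS [0.43163581 0.24597915 0.042     ] [0.43103892 0.17364347 0.042     ] [0.43091417 0.04152803 0.042     ] 0.204452388687238 -1.5743259588923646
```

```bash
cat >> h.py <<'E'
def Rt(psi):
    x=np.array([np.cos(psi),np.sin(psi),0]);y=np.array([0,0,-1.]);return np.c_[x,y,np.cross(x,y)]
def go(p,psi):
    s=env.read_state();Rc=R.from_rotvec(s['eef_rot']).as_matrix()
    d=Rc.T@(np.array(p)-s['tool_pos'])/.03
    w=R.from_matrix(Rc.T@Rt(psi)).as_rotvec()
    print('x,y,z',d.round(3),'a',w.round(3),'t',s['time_s'],'F',s['wrist_force'].round(1),'M',s['torque'].round(2),'w',round(s['gripper_width'],4),'psi',np.degrees(np.arctan2(Rc[1,0],Rc[0,0])).round(2),'tilt',Rc[2].round(4),'j',s['joints'].round(2),'pos',s['tool_pos'].round(4))
D0=np.array([.5615,-.2507]);YD=-.839
def dock(x,y=0): return D0+np.array([np.cos(YD)*x-np.sin(YD)*y,np.sin(YD)*x+np.cos(YD)*y])
E
python3 - <<'E'
from h import *
go([.4313,.1385,.30],np.pi)
E
```

```text
x,y,z [12.789  3.483 11.574] a [-1.000e-03  1.184e+00  1.000e-03] t 0.1 F [ 0.1 -0.1  0.7] M [-0.02  0.02 -0.01] w 0.0856 psi -112.17 tilt [ 1.5e-03 -1.0e+00  1.0e-04] j [ 1.47  0.36  0.01 -0.   -1.22 -0.29] pos [0.2546 0.625  0.4039]
```

Emit:
jog_arm --steps '[{"grip":50,"x":12.79,"y":1.5,"z":11.57,"ay":1.184},{"grip":50,"x":12.79,"y":1.5,"z":11.57,"ay":1.184},{"grip":50,"x":12.79,"y":1.5,"z":11.57,"ay":1.184},{"grip":50,"x":12.79,"y":1.5,"z":11.57,"ay":1.184},{"grip":50,"x":12.79,"y":1.5,"z":11.57,"ay":1.184},{"grip":50,"x":12.79,"y":1.5,"z":11.57,"ay":1.184},{"grip":50,"x":12.79,"y":1.5,"z":11.57,"ay":1.184},{"grip":50,"x":12.79,"y":1.5,"z":11.57,"ay":1.184},{"grip":50,"x":12.79,"y":3.48,"z":11.57,"ay":1.184},{"grip":50,"x":12.79,"y":3.48,"z":11.57,"ay":1.184}]'

```text
validation failed for argument at $.st...
```

```bash
python3 - <<'E'
from h import *
go([.4313,.1385,.189],np.pi)
E
```

```text
x,y,z [12.784  7.183 11.573] a [-1.000e-03  1.184e+00  1.000e-03] t 0.1 F [ 0.1 -0.1  0.7] M [-0.02  0.02 -0.01] w 0.0856 psi -112.17 tilt [ 1.5e-03 -1.0e+00  1.0e-04] j [ 1.47  0.36  0.01 -0.   -1.22 -0.29] pos [0.2546 0.625  0.4039]
```

Emit:
jog_arm --steps '[{"grip":50,"x":2,"y":0,"z":1.8,"ax":0,"ay":0.18,"az":0}]'

```text
time_s: 0.22
tool_pos: [0.2751, 0.568, 0.4025]
eef_rot: [-0.886, 1.612, -1.616]
wrist_force: [0.3, -1.4, 0.1]
gripper_width: 0.0698
```

```bash
python3 - <<'E'
from h import *
go([.4313,.1385,.35],np.pi)
E
```

```text
x,y,z [ 9.268  1.782 12.086] a [-2.000e-03  1.003e+00  1.000e-03] t 0.225 F [ 0.3 -1.4  0.1] M [-0.12 -0.07 -0.07] w 0.0698 psi -122.53 tilt [ 0.0021 -1.      0.001 ] j [ 1.43  0.29 -0.09  0.   -1.19 -0.43] pos [0.2751 0.568  0.4025]
```

Emit:
jog_arm --steps '[{"grip":50,"x":8,"y":0,"z":8,"ay":0.9},{"grip":50,"x":8,"y":0,"z":8,"ay":0.9}]'

```text
validation failed for argument at $.st...
```

Emit:
jog_arm --steps '[{"grip":50,"x":1.6,"y":0,"z":2.0,"ay":0.18},{"grip":50,"x":3.2,"y":0,"z":4,"ay":0.36},{"grip":50,"x":4.8,"y":0.2,"z":6,"ay":0.54}]'

```text
validation failed for argument at $.st...
```

All keys seem required (or values are limited); test.

Emit:
jog_arm --steps '[{"grip":50,"x":9.27,"y":0.4,"z":12.08,"ax":0,"ay":1.0,"az":0},{"grip":50,"x":9.27,"y":0.4,"z":12.08,"ax":0,"ay":1.0,"az":0},{"grip":50,"x":9.27,"y":0.4,"z":12.08,"ax":0,"ay":1.0,"az":0},{"grip":50,"x":9.27,"y":0.4,"z":12.08,"ax":0,"ay":1.0,"az":0},{"grip":50,"x":9.27,"y":0.4,"z":12.08,"ax":0,"ay":1.0,"az":0},{"grip":50,"x":9.27,"y":0.4,"z":12.08,"ax":0,"ay":1.0,"az":0},{"grip":50,"x":9.27,"y":1.5,"z":12.08,"ax":0,"ay":1.0,"az":0},{"grip":50,"x":9.27,"y":1.5,"z":12.08,"ax":0,"ay":1.0,"az":0},{"grip":50,"x":9.27,"y":2.5,"z":12.08,"ax":0,"ay":1.0,"az":0}]'

```text
time_s: 1.35
tool_pos: [0.4329, 0.1356, 0.33]
eef_rot: [0.001, 2.221, -2.218]
wrist_force: [-0.2, 0.8, -0.3]
gripper_width: 0.0499
```

```bash
python3 - <<'E'
from h import *
go([.4313,.1385,.250],np.pi)
E
```

```text
x,y,z [ 0.058  2.667 -0.094] a [ 0.001  0.001 -0.002] t 1.35 F [-0.2  0.8 -0.3] M [ 0.08  0.02 -0.02] w 0.0499 psi -179.92 tilt [-0.002  -1.     -0.0014] j [ 0.74  0.06 -0.57  0.   -0.95 -0.74] pos [0.4329 0.1356 0.33  ]
```

Emit:
jog_arm --steps '[{"grip":50,"x":0.06,"y":1.5,"z":-0.09,"ax":0,"ay":0,"az":0},{"grip":50,"x":0.06,"y":2.6,"z":-0.09,"ax":0,"ay":0,"az":0},{"grip":50,"x":0.06,"y":2.6,"z":-0.09,"ax":0,"ay":0,"az":0},{"grip":50,"x":0.06,"y":2.6,"z":-0.09,"ax":0,"ay":0,"az":0}]'

```text
time_s: 1.85
tool_pos: [0.4309, 0.1402, 0.2527]
eef_rot: [-0.004, 2.219, -2.219]
wrist_force: [0.1, 0.6, 0.4]
gripper_width: 0.05
```

```bash
python3 - <<'E'
from h import *
go([.4313,.1385,.189],np.pi)
s=shot('side');t=shot('top')
crop(s,185,220,100,75,7,'sc1.png')
crop(t,195,255,110,70,7,'tc1.png')
E
```

```text
x,y,z [-0.011  2.123  0.056] a [ 0.     0.004 -0.001] t 1.85 F [0.1 0.6 0.4] M [ 0.04 -0.04  0.03] w 0.05 psi -179.74 tilt [-8.e-04 -1.e+00 -2.e-04] j [ 0.75  0.16 -0.66  0.   -0.75 -0.75] pos [0.4309 0.1402 0.2527]
```

View pics/sc1.png

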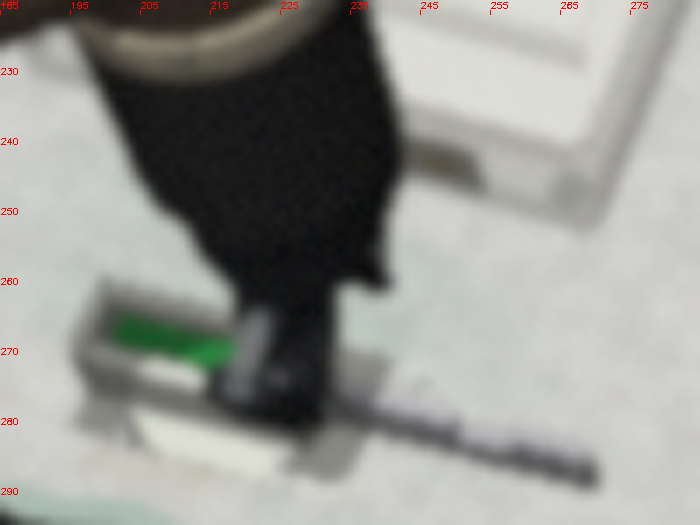

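View pics/tc1.png

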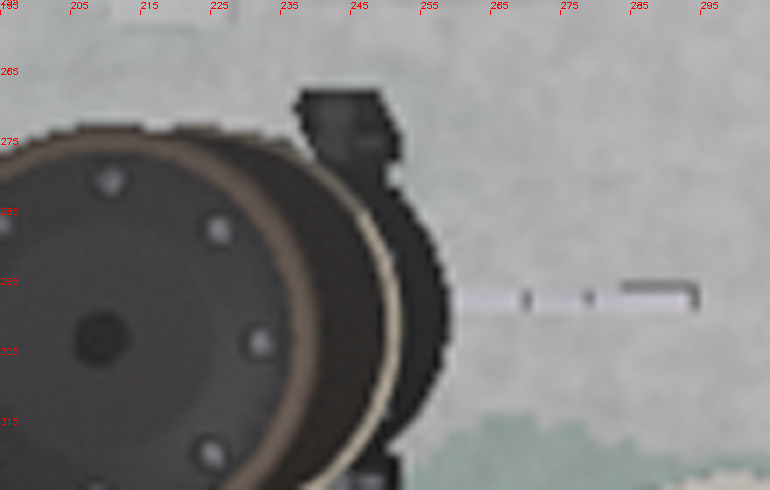

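Emit:
jog_arm --steps '[{"grip":40,"x":0,"y":1.1,"z":0.12,"ax":0,"ay":0.004,"az":0},{"grip":40,"x":0,"y":2.13,"z":0.12,"ax":0,"ay":0.004,"az":0},{"grip":40,"x":0,"y":2.13,"z":0.12,"ax":0,"ay":0.004,"az":0}]'

```text
time_s: 2.33
tool_pos: [0.4302, 0.136, 0.1874]
eef_rot: [0.002, -2.219, 2.222]
wrist_force: [0.1, 0.7, 0.5]
gripper_width: 0.0402
```

Emit:
jog_arm --steps '[{"grip":0,"x":0,"y":0,"z":0,"ax":0,"ay":0,"az":0},{"grip":0,"x":0,"y":0,"z":0,"ax":0,"ay":0,"az":0},{"grip":0,"x":0,"y":0,"z":0,"ax":0,"ay":0,"az":0},{"grip":0,"x":0,"y":0,"z":0,"ax":0,"ay":0,"az":0}]' --squeeze 60

```text
time_s: 2.82
tool_pos: [0.4309, 0.1367, 0.1894]
eef_rot: [0.002, 2.222, -2.218]
wrist_force: [-2.0, -0.3, 6.4]
gripper_width: 0.0068
```

```bash
python3 - <<'E'
from h import *
go([.4313,.1365,.30],np.pi)
E
```

```text
x,y,z [-0.021 -3.687 -0.   ] a [ 0.002  0.001 -0.002] t 2.825 F [-2.  -0.3  6.4] M [0.16 0.73 0.03] w 0.0068 psi -179.97 tilt [-0.0022 -1.     -0.0018] j [ 0.75  0.27 -0.73  0.   -0.57 -0.75] pos [0.4309 0.1367 0.1894]
```

Emit:
jog_arm --steps '[{"grip":0,"x":0,"y":-0.8,"z":0,"ax":0,"ay":0,"az":0},{"grip":0,"x":0,"y":-2,"z":0,"ax":0,"ay":0,"az":0},{"grip":0,"x":0,"y":-3.7,"z":0,"ax":0,"ay":0,"az":0},{"grip":0,"x":0,"y":-3.7,"z":0,"ax":0,"ay":0,"az":0},{"grip":0,"x":0,"y":-3.7,"z":0,"ax":0,"ay":0,"az":0}]'

```text
time_s: 3.45
tool_pos: [0.43, 0.1359, 0.2992]
eef_rot: [0.001, 2.223, -2.22]
wrist_force: [-0.1, -0.4, -1.3]
gripper_width: 0.007
```

```bash
python3 - <<'E'
from h import *
p=dock(-139-.0 if 0 else -.150+.0)
print(p)
go([*dock(-.230),.30],np.pi+.732)
s=shot('side');t=shot('top')
crop(s,185,180,110,90,7,'sc2.png')
crop(t,195,255,130,70,6,'tc2.png')
E
```

```text
[ 0.46126893 -0.13910371]
x,y,z [ 0.737 -0.037  7.184] a [ 0.001 -0.732 -0.001] t 3.45 F [-0.1 -0.4 -1.3] M [-0.08  0.06  0.01] w 0.007 psi 179.98 tilt [-7.0e-04 -1.0e+00 -1.2e-03] j [ 0.75  0.09 -0.61 -0.   -0.87 -0.75] pos [0.43   0.1359 0.2992]
```

View pics/sc2.png

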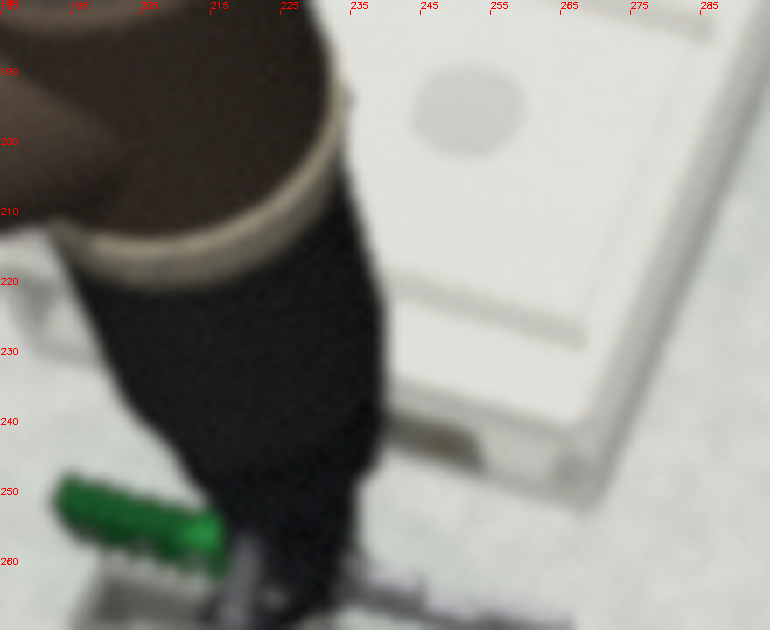

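View pics/tc2.png

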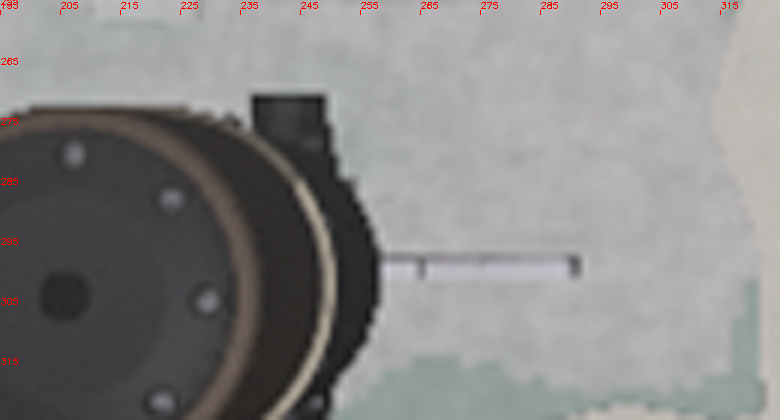

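```bash
python3 - <<'E'
from h import *
go([*dock(-.215),.25],np.pi+.732)
E
```

```text
x,y,z [0.398 1.608 7.551] a [-0.    -0.732  0.002] t 3.55 F [-0.9  0.5 -1. ] M [-0.05  0.03  0.01] w 0.0068 psi 179.99 tilt [ 1.3e-03 -1.0e+00  8.0e-04] j [ 0.75  0.09 -0.61 -0.   -0.87 -0.75] pos [0.4299 0.1358 0.298 ]
```

Emit:
jog_arm --steps '[{"grip":0,"x":0.06,"y":0,"z":1.3,"ax":0,"ay":-0.12,"az":0},{"grip":0,"x":0.13,"y":0,"z":2.6,"ax":0,"ay":-0.25,"az":0},{"grip":0,"x":0.2,"y":0,"z":3.9,"ax":0,"ay":-0.38,"az":0},{"grip":0,"x":0.26,"y":0,"z":5.2,"ax":0,"ay":-0.5,"az":0},{"grip":0,"x":0.33,"y":0.4,"z":6.4,"ax":0,"ay":-0.62,"az":0},{"grip":0,"x":0.4,"y":1,"z":7.55,"ax":0,"ay":-0.732,"az":0},{"grip":0,"x":0.4,"y":1.6,"z":7.55,"ax":0,"ay":-0.732,"az":0},{"grip":0,"x":0.4,"y":1.6,"z":7.55,"ax":0,"ay":-0.732,"az":0},{"grip":0,"x":0.4,"y":1.6,"z":7.55,"ax":0,"ay":-0.732,"az":0}]'

```text
time_s: 4.68
tool_pos: [0.4187, -0.0901, 0.2508]
eef_rot: [-0.689, 1.795, -1.795]
wrist_force: [-0.7, 0.1, -0.8]
gripper_width: 0.0067
```

```bash
python3 - <<'E'
from h import *
go([*dock(-.215),.1914],np.pi+.732)
s=shot('side');t=shot('top')
crop(s,270,220,150,110,5,'sc3.png')
crop(t,310,205,140,115,5,'tc3.png')
E
```

```text
x,y,z [ 3.40e-02  1.98e+00 -1.00e-03] a [0.    0.    0.001] t 4.675 F [-0.7  0.1 -0.8] M [-0.05 -0.07  0.01] w 0.0067 psi -138.03 tilt [ 8.e-04 -1.e+00 -2.e-04] j [ 0.25  0.12 -0.72  0.   -0.73  0.48] pos [ 0.4187 -0.0901  0.2508]
```

View pics/sc3.png

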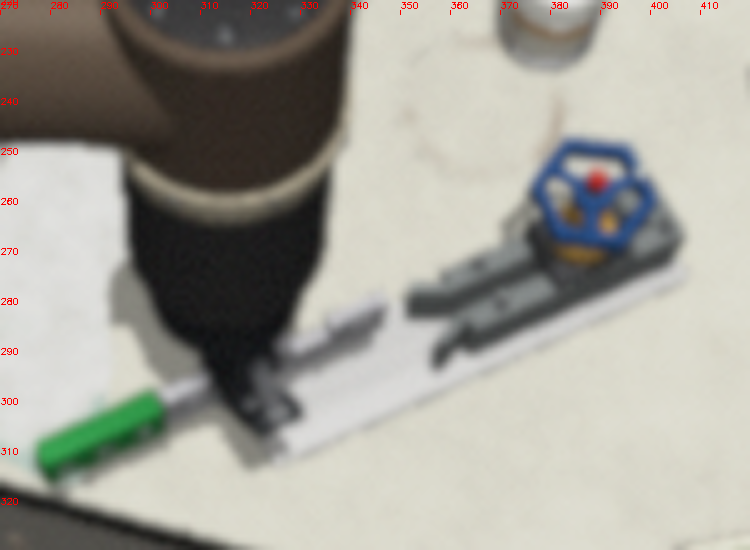

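View pics/tc3.png

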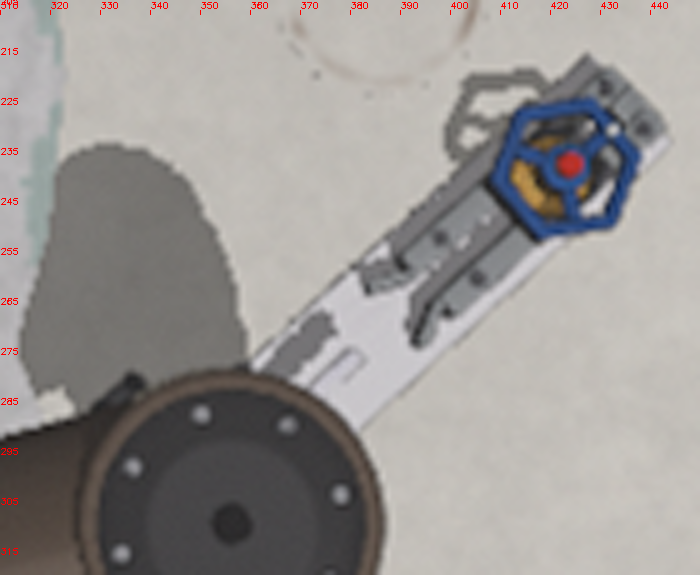

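```bash
python3 - <<'E'
from h import *
t=shot('top');s=shot('side')
z=.2508-.1654+.018
p=env.read_state()['tool_pos'][:2]
u=np.array([np.cos(YD),np.sin(YD)])
for a in(.092,.058): print(proj('top',[*(p+u*a),z]),proj('side',[*(p+u*a),z]))
print(proj('side',[*(p-u*.108),z]))
crop(t,360,255,45,35,16,'tc4.png')
crop(s,270,275,90,45,8,'sc4.png')
E
```

```text
[381.84495503 275.1895183 ] [346.28611841 278.55097233]
[370.725852   285.44273795] [334.74314021 283.78951744]
[276.37972221 310.27656376]
```

View pics/tc4.png

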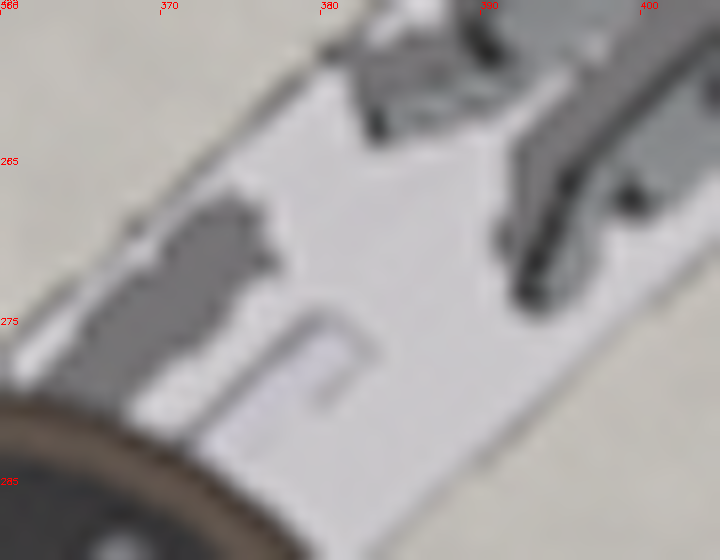

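View pics/sc4.png

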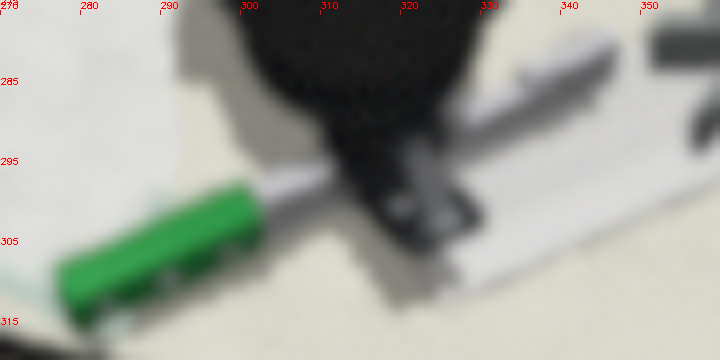

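```bash
python3 - <<'E'
from h import *
t=cv2.imread('pics/top0.png');s=cv2.imread('pics/side0.png')
def ov(im,n,u0,v0,w,h,sc,name):
    c=cv2.resize(im[v0:v0+h,u0:u0+w],None,fx=sc,fy=sc,interpolation=cv2.INTER_CUBIC)
    P=lambda X:tuple(int(k) for k in ((proj(n,X)-[u0,v0]+.5)*sc-.5).round())
    for y,col in((-.006,(0,0,255)),(.006,(0,0,255)),(0,(0,255,0))):
        cv2.line(c,P([*dock(-.075,y),.05]),P([*dock(-.025,y),.05]),col,1)
    for y in(-.03,.03): cv2.line(c,P([*dock(-.2,y),.006]),P([*dock(-.075,y),.006]),(255,0,255),1)
    for y in(-.0125,.0125): cv2.circle(c,P([*dock(-.095,y),.05]),3,(0,255,255),1)
    cv2.imwrite('pics/'+name,c)
ov(t,'top',340,205,110,105,7,'ov.png')
ov(s,'side',310,240,105,80,7,'ovs.png')
E
```

```text
(no output)
```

View pics/ov.png

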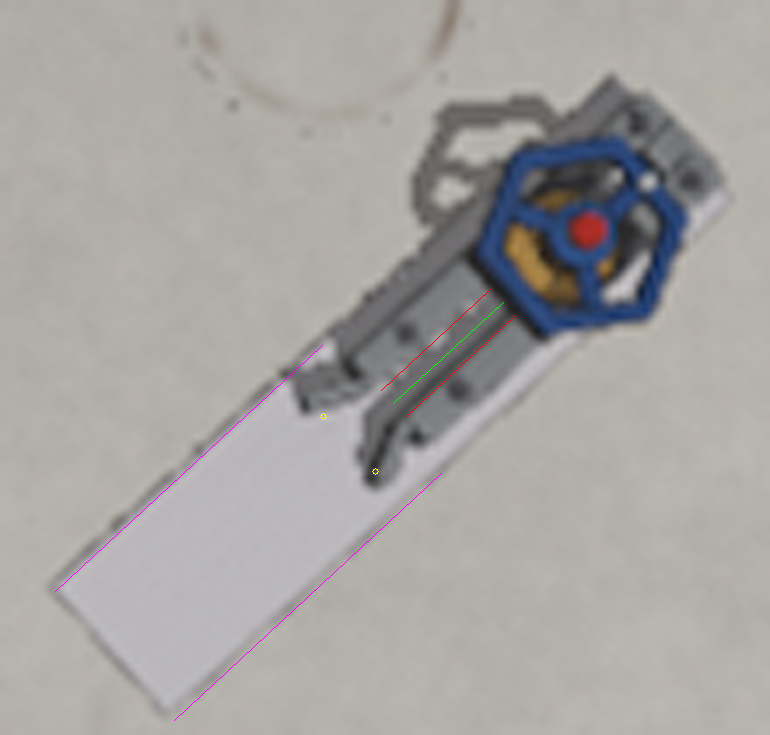

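View pics/ovs.png

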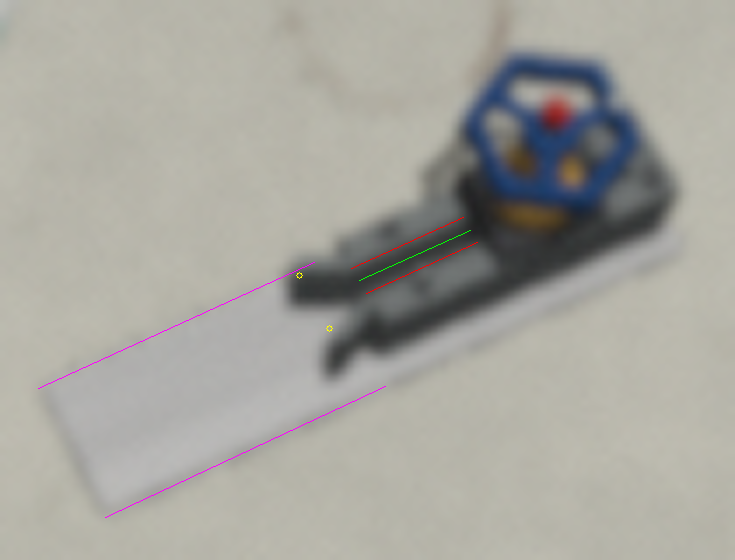

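Emit:
jog_arm --steps '[{"grip":0,"x":0.03,"y":1,"z":0,"ax":0,"ay":0,"az":0},{"grip":0,"x":0.03,"y":1.98,"z":0,"ax":0,"ay":0,"az":0},{"grip":0,"x":0.03,"y":1.98,"z":0.4,"ax":0,"ay":0,"az":0},{"grip":0,"x":0.03,"y":1.98,"z":0.8,"ax":0,"ay":0,"az":0},{"grip":0,"x":0.03,"y":1.98,"z":1.1,"ax":0,"ay":0,"az":0},{"grip":0,"x":0.03,"y":1.98,"z":1.1,"ax":0,"ay":0,"az":0}]'

```text
time_s: 5.62
tool_pos: [0.4404, -0.116, 0.1918]
eef_rot: [-0.686, 1.795, -1.796]
wrist_force: [-1.1, 1.1, -1.9]
gripper_width: 0.0066
```

```bash
python3 - <<'E'
from h import *
go([*dock(-.137),.1900],np.pi+.732)
s=shot('side');t=shot('top')
crop(s,310,240,105,80,7,'sc5.png')
crop(t,360,205,85,85,7,'tc5.png')
E
```

```text
x,y,z [-0.004  0.06   1.473] a [-0.001 -0.001 -0.001] t 5.625 F [-1.1  1.1 -1.9] M [-0.08 -0.01 -0.04] w 0.0066 psi -138.13 tilt [-9.e-04 -1.e+00  6.e-04] j [ 0.18  0.27 -0.72  0.   -0.58  0.55] pos [ 0.4404 -0.116   0.1918]
```

View pics/sc5.png

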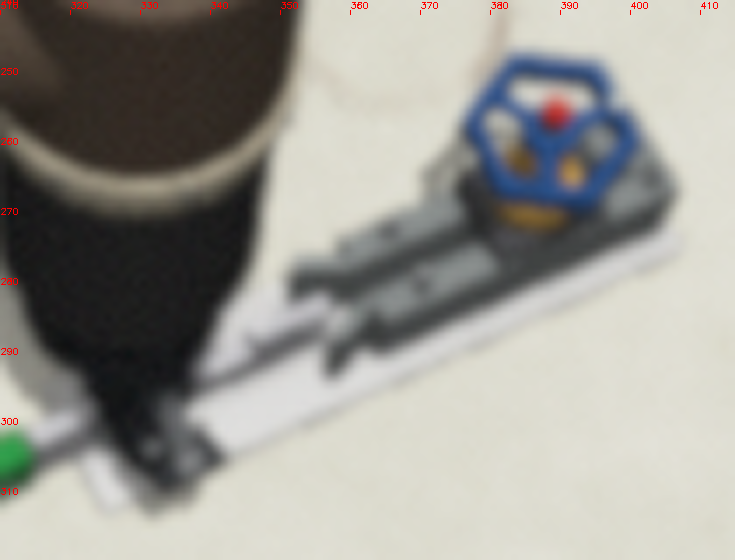

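View pics/tc5.png

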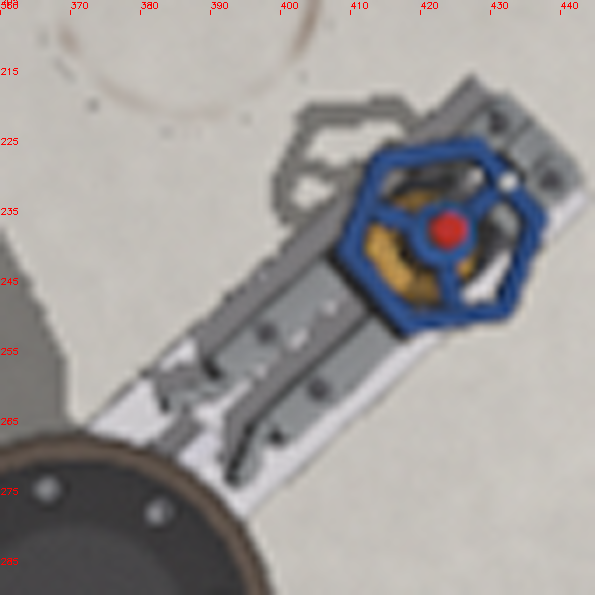

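Emit:
jog_arm --steps '[{"grip":0,"x":0,"y":0,"z":0.3,"ax":0,"ay":0,"az":0},{"grip":0,"x":0,"y":0,"z":0.6,"ax":0,"ay":0,"az":0},{"grip":0,"x":0,"y":0,"z":0.9,"ax":0,"ay":0,"az":0},{"grip":0,"x":0,"y":0,"z":1.2,"ax":0,"ay":0,"az":0},{"grip":0,"x":0,"y":0,"z":1.45,"ax":0,"ay":0,"az":0},{"grip":0,"x":0,"y":0.05,"z":1.45,"ax":0,"ay":0,"az":0}]'

```text
time_s: 6.48
tool_pos: [0.4693, -0.1482, 0.1898]
eef_rot: [-0.687, 1.795, -1.795]
wrist_force: [-0.2, 0.7, -1.7]
gripper_width: 0.0069
```

```bash
python3 - <<'E'
from h import *
go([*dock(-.137),.1894],np.pi+.732)
s=shot('side');t=shot('top')
crop(s,310,240,105,80,7,'sc6.png')
crop(t,360,205,85,85,7,'tc6.png')
E
```

```text
x,y,z [-0.005  0.013  0.029] a [-0.    -0.001 -0.   ] t 6.475 F [-0.2  0.7 -1.7] M [-0.08 -0.02  0.01] w 0.0069 psi -138.1 tilt [-1.e-04 -1.e+00  1.e-04] j [ 0.09  0.32 -0.64  0.   -0.61  0.64] pos [ 0.4693 -0.1482  0.1898]
```

View pics/sc6.png

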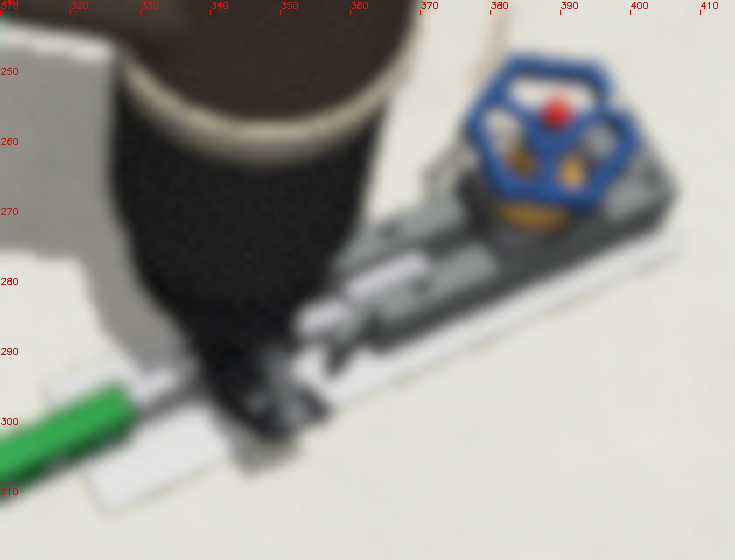

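View pics/tc6.png

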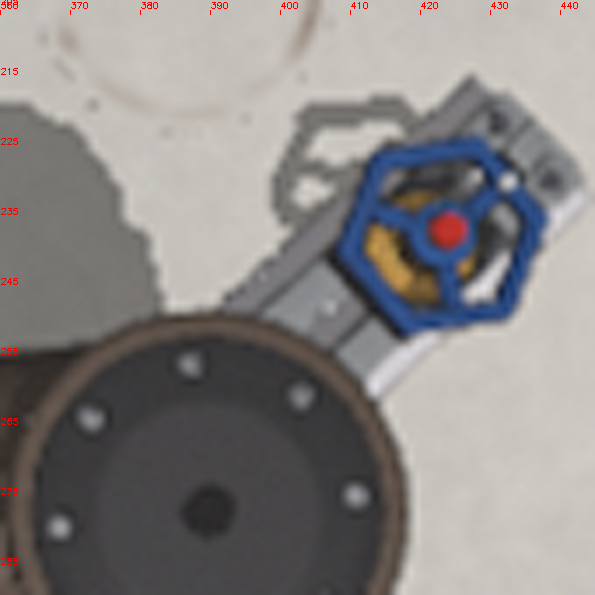

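Emit:
jog_arm --steps '[{"grip":0,"x":0,"y":0.03,"z":0,"ax":0,"ay":0,"az":0},{"grip":12,"x":0,"y":0.03,"z":0,"ax":0,"ay":0,"az":0},{"grip":40,"x":0,"y":0.03,"z":0,"ax":0,"ay":0,"az":0},{"grip":40,"x":0,"y":0.03,"z":0,"ax":0,"ay":0,"az":0},{"grip":40,"x":0,"y":-0.8,"z":0,"ax":0,"ay":0,"az":0},{"grip":40,"x":0,"y":-2.2,"z":0,"ax":0,"ay":0,"az":0},{"grip":40,"x":0,"y":-2.7,"z":0,"ax":0,"ay":0,"az":0},{"grip":40,"x":0,"y":-2.7,"z":-1.2,"ax":0,"ay":0,"az":0},{"grip":40,"x":0,"y":-2.7,"z":-2.4,"ax":0,"ay":0,"az":0},{"grip":40,"x":0,"y":-2.7,"z":-2.4,"ax":0,"ay":0,"az":0}]'

```text
time_s: 7.82
tool_pos: [0.4193, -0.0934, 0.2711]
eef_rot: [-0.689, 1.794, -1.793]
wrist_force: [1.0, 0.1, -1.0]
gripper_width: 0.04
```

```bash
python3 - <<'E'
from h import *
go([*dock(-.2105),.189],np.pi+.732)
s=shot('side');t=shot('top')
crop(s,270,230,140,105,5,'sc7.png')
crop(t,310,205,135,115,5,'tc7.png')
E
```

```text
x,y,z [-0.023  2.736  0.054] a [ 0.     0.002 -0.   ] t 7.825 F [ 1.   0.1 -1. ] M [-0.03 -0.06  0.03] w 0.04 psi -137.96 tilt [-3.e-04 -1.e+00 -3.e-04] j [ 0.24  0.09 -0.69 -0.   -0.79  0.49] pos [ 0.4193 -0.0934  0.2711]
```

View pics/sc7.png

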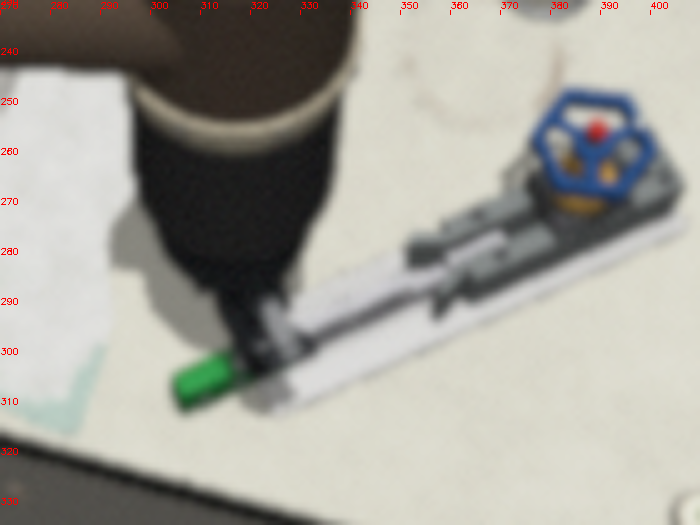

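View pics/tc7.png

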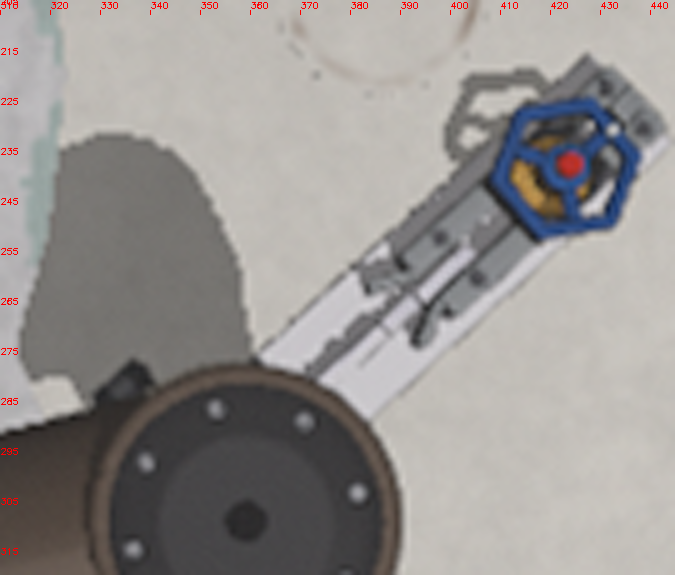

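Emit:
jog_arm --steps '[{"grip":40,"x":-0.02,"y":1.3,"z":0.05,"ax":0,"ay":0,"az":0},{"grip":40,"x":-0.02,"y":2.65,"z":0.05,"ax":0,"ay":0,"az":0},{"grip":40,"x":-0.02,"y":2.72,"z":0.05,"ax":0,"ay":0,"az":0},{"grip":0,"x":-0.02,"y":2.72,"z":0.05,"ax":0,"ay":0,"az":0},{"grip":0,"x":-0.02,"y":2.72,"z":0.05,"ax":0,"ay":0,"az":0},{"grip":0,"x":-0.02,"y":2.72,"z":0.05,"ax":0,"ay":0,"az":0},{"grip":0,"x":-0.02,"y":2.72,"z":0.05,"ax":0,"ay":0,"az":0}]' --squeeze 40

```text
time_s: 8.8
tool_pos: [0.4227, -0.0949, 0.1903]
eef_rot: [-0.686, 1.794, -1.794]
wrist_force: [-0.4, 1.2, 7.8]
gripper_width: 0.0151
```

```bash
python3 - <<'E'
from h import *
go([*dock(-.120),.189],np.pi+.732)
E
```

```text
x,y,z [0.031 0.047 2.957] a [-0.001  0.    -0.002] t 8.8 F [-0.4  1.2  7.8] M [ 0.31  0.5  -0.03] w 0.0151 psi -138.04 tilt [-0.0018 -1.      0.0012] j [ 0.24  0.24 -0.77  0.   -0.56  0.49] pos [ 0.4227 -0.0949  0.1903]
```

Emit:
jog_arm --steps '[{"grip":0,"x":0.01,"y":-0.03,"z":0.3,"ax":0,"ay":0,"az":0},{"grip":0,"x":0.02,"y":-0.03,"z":0.7,"ax":0,"ay":0,"az":0},{"grip":0,"x":0.03,"y":-0.03,"z":1.1,"ax":0,"ay":0,"az":0},{"grip":0,"x":0.03,"y":-0.03,"z":1.5,"ax":0,"ay":0,"az":0},{"grip":0,"x":0.03,"y":-0.03,"z":1.9,"ax":0,"ay":0,"az":0},{"grip":0,"x":0.03,"y":-0.03,"z":2.3,"ax":0,"ay":0,"az":0},{"grip":0,"x":0.03,"y":-0.03,"z":2.6,"ax":0,"ay":0,"az":0},{"grip":0,"x":0.03,"y":-0.03,"z":2.6,"ax":0,"ay":0,"az":0}]'

```text
time_s: 9.8
tool_pos: [0.4747, -0.1546, 0.1904]
eef_rot: [-0.687, 1.794, -1.796]
wrist_force: [1.9, -2.4, 2.8]
gripper_width: 0.0148
```

```bash
python3 - <<'E'
from h import *
go([*dock(-.120),.189],np.pi+.732)
E
```

```text
x,y,z [-0.011  0.046  0.315] a [-0.001 -0.    -0.   ] t 9.8 F [ 1.9 -2.4  2.8] M [-0.91 -0.32  0.  ] w 0.0148 psi -138.09 tilt [-3.e-04 -1.e+00  9.e-04] j [ 0.08  0.33 -0.63  0.   -0.61  0.65] pos [ 0.4747 -0.1546  0.1904]
```

Advance slowly until the stop is felt.

Emit:
jog_arm --steps '[{"grip":0,"x":0,"y":0,"z":0.1,"ax":0,"ay":0,"az":0},{"grip":0,"x":0,"y":0,"z":0.2,"ax":0,"ay":0,"az":0},{"grip":0,"x":0,"y":0,"z":0.2,"ax":0,"ay":0,"az":0}]'

```text
time_s: 10.18
tool_pos: [0.4778, -0.1582, 0.1904]
eef_rot: [-0.688, 1.795, -1.795]
wrist_force: [-2.9, 3.4, 6.5]
gripper_width: 0.0153
```

Emit:
jog_arm --steps '[{"grip":0,"x":0,"y":0,"z":0.07,"ax":0,"ay":0,"az":0},{"grip":0,"x":0,"y":0,"z":0.1,"ax":0,"ay":0,"az":0}]'

```text
time_s: 10.42
tool_pos: [0.4795, -0.1603, 0.1904]
eef_rot: [-0.688, 1.796, -1.795]
wrist_force: [-3.8, 6.1, 8.4]
gripper_width: 0.0153
```

Emit:
jog_arm --steps '[{"grip":0,"x":0,"y":0,"z":0.05,"ax":0,"ay":0,"az":0},{"grip":0,"x":0,"y":0,"z":0.05,"ax":0,"ay":0,"az":0}]'

```text
time_s: 10.68
tool_pos: [0.4806, -0.1614, 0.1904]
eef_rot: [-0.688, 1.796, -1.795]
wrist_force: [-1.9, 4.8, 8.7]
gripper_width: 0.0151
```

```bash
python3 - <<'E'
from h import *
go([*dock(-.120),.189],np.pi+.732)
E
```

```text
x,y,z [-0.018  0.046  0.016] a [ 0.001 -0.     0.   ] t 10.675 F [-1.9  4.8  8.7] M [1.65 1.11 0.03] w 0.0151 psi -138.06 tilt [ 3.e-04 -1.e+00 -6.e-04] j [ 0.06  0.34 -0.61 -0.   -0.62  0.67] pos [ 0.4806 -0.1614  0.1904]
```

Emit:
jog_arm --steps '[{"grip":0,"x":0,"y":0,"z":0.08,"ax":0,"ay":0,"az":0},{"grip":0,"x":0,"y":0,"z":0.08,"ax":0,"ay":0,"az":0}]'

```text
time_s: 10.92
tool_pos: [0.4823, -0.1633, 0.1904]
eef_rot: [-0.688, 1.795, -1.795]
wrist_force: [-3.0, 4.5, 8.5]
gripper_width: 0.0156
```

Emit:
jog_arm --steps '[{"grip":0,"x":0,"y":0,"z":0.08,"ax":0,"ay":0,"az":0},{"grip":0,"x":0,"y":0,"z":0.08,"ax":0,"ay":0,"az":0}]'

```text
time_s: 11.18
tool_pos: [0.4834, -0.1646, 0.1904]
eef_rot: [-0.689, 1.797, -1.794]
wrist_force: [-5.5, 10.8, 11.5]
gripper_width: 0.015
```

Emit:
jog_arm --steps '[{"grip":0,"x":0,"y":0,"z":0.06,"ax":0,"ay":0,"az":0},{"grip":0,"x":0,"y":0,"z":0.06,"ax":0,"ay":0,"az":0}]'

```text
time_s: 11.42
tool_pos: [0.4837, -0.1649, 0.1904]
eef_rot: [-0.69, 1.799, -1.793]
wrist_force: [-11.5, 21.9, 19.0]
gripper_width: 0.0153
```

```bash
python3 - <<'E'
from h import *
go([*dock(-.120),.189],np.pi+.732)
s=shot('side');t=shot('top')
crop(s,310,230,105,80,7,'sc8.png')
E
```

```text
x,y,z [-0.02   0.047 -0.14 ] a [ 0.004 -0.001  0.001] t 11.425 F [-11.5  21.9  19. ] M [7.62 3.54 0.06] w 0.0153 psi -138.1 tilt [ 8.0e-04 -1.0e+00 -3.8e-03] j [ 0.06  0.34 -0.6  -0.   -0.63  0.68] pos [ 0.4837 -0.1649  0.1904]
```

View pics/sc8.png

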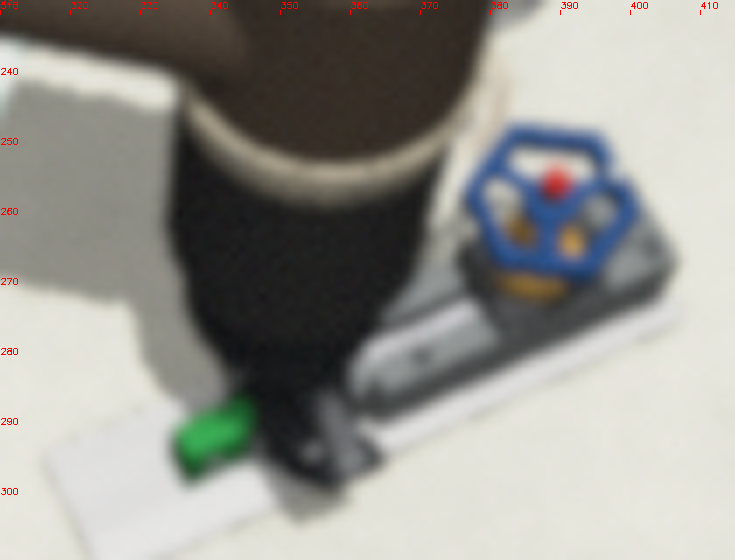

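Emit:
jog_arm --steps '[{"grip":0,"x":0,"y":0,"z":-0.1,"ax":0,"ay":0,"az":0},{"grip":25,"x":0,"y":-0.05,"z":-0.1,"ax":0,"ay":0,"az":0},{"grip":45,"x":0,"y":-0.05,"z":-0.1,"ax":0,"ay":0,"az":0},{"grip":45,"x":0,"y":-0.05,"z":-0.1,"ax":0,"ay":0,"az":0},{"grip":45,"x":0,"y":-1.5,"z":-0.1,"ax":0,"ay":0,"az":0},{"grip":45,"x":0,"y":-3,"z":-0.1,"ax":0,"ay":0,"az":0},{"grip":45,"x":0,"y":-4.5,"z":-0.1,"ax":0,"ay":0,"az":0},{"grip":85,"x":5,"y":-5,"z":-0.1,"ax":0,"ay":0,"az":0},{"grip":85,"x":5,"y":-5,"z":-0.1,"ax":0,"ay":0,"az":0},{"grip":85,"x":5,"y":-5,"z":-0.1,"ax":0,"ay":0,"az":0}]'

```text
time_s: 12.78
tool_pos: [0.3692, -0.2656, 0.3406]
eef_rot: [-0.686, 1.796, -1.796]
wrist_force: [-0.6, 0.1, 0.3]
gripper_width: 0.0851
```

```bash
python3 - <<'E'
from h import *
go([*dock(0),.35],np.pi+.732)
s=shot('side');t=shot('top')
crop(s,310,230,105,80,7,'sc9.png')
crop(t,340,205,110,105,7,'tc9.png')
E
```

```text
x,y,z [-5.107 -0.309  3.906] a [-0.    -0.002 -0.   ] t 12.775 F [-0.6  0.1  0.3] M [ 0.02 -0.03 -0.01] w 0.0851 psi -138.16 tilt [-4.e-04 -1.e+00  3.e-04] j [-0.19  0.05 -0.55 -0.   -0.98  0.92] pos [ 0.3692 -0.2656  0.3406]
```

View pics/sc9.png

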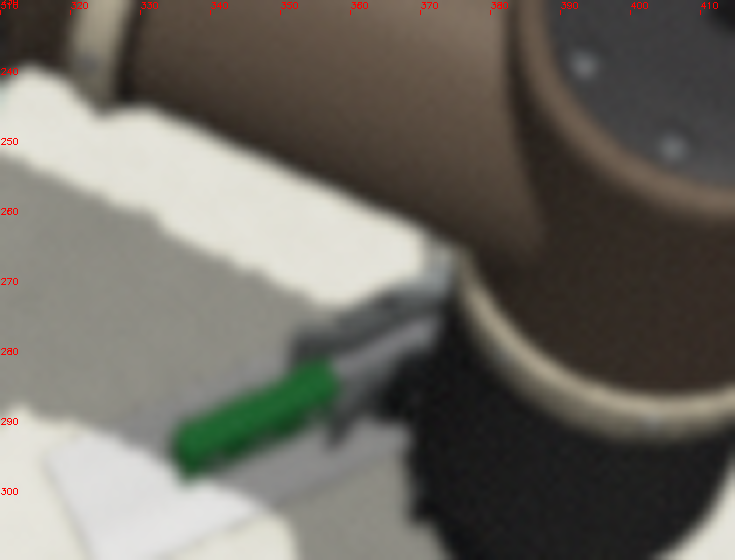

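View pics/tc9.png

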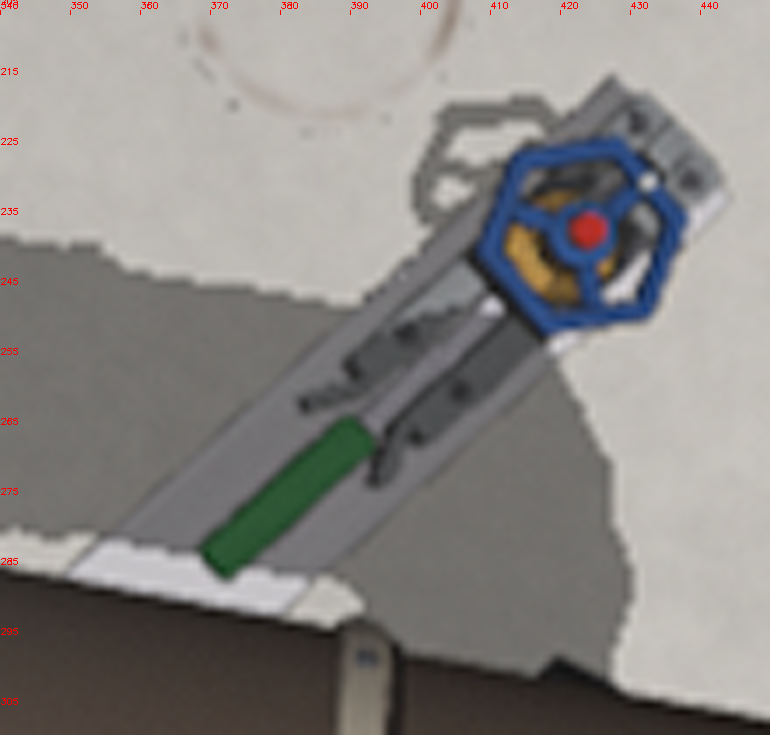

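```bash
python3 - <<'E'
from h import *
f=lambda p,u0,v0,s:(u0+(p[0]+.5)/s-.5,v0+(p[1]+.5)/s-.5)
def dk(X):
    d=X[:2]-D0;c,s=np.cos(YD),np.sin(YD);return np.round([c*d[0]+s*d[1],-s*d[0]+c*d[1]],4)
for p in((213,565),(361,429)): print(dk(at('top',*f(p,340,205,7),.042)))
for p in((182,436),(318,366)): print(dk(at('side',*f(p,310,230,7),.042)))
# tray reference, stem from top image at z .135: dock end back
for p in((614,77),(730,195)): print('back',dk(at('top',*f(p,340,205,7),.0)))
# wheel dot and hexagon
w=at('top',*f((648,181),340,205,7),.122);c=at('top',*f((588,228),340,205,7),.135)
print('dot',w,c,np.degrees(np.arctan2(w[1]-c[1],w[0]-c[0])))
# hex corners outer
for p in((517,152),(618,139),(686,213),(650,318),(549,333),(480,250)):
    q=at('top',*f(p,340,205,7),.122); print(q, np.degrees(np.arctan2(*(q[:2]-D0)[::-1])).round(1),np.linalg.norm(q[:2]-D0).round(4))
E
```

```text
[-0.1555  0.0008]
[-0.088   0.0007]
[-0.1519  0.001 ]
[-0.0903  0.0039]
back [0.0637 0.0297]
back [ 0.065  -0.0274]
dot [ 0.57807893 -0.27043664  0.122     ] [ 0.56220913 -0.2492791   0.135     ] -53.12724683193188
[ 0.58783167 -0.22911501  0.122     ] 39.3 0.034
[ 0.59160976 -0.26124296  0.122     ] -19.3 0.0319
[ 0.5677319  -0.28222136  0.122     ] -78.8 0.0321
[ 0.53445327 -0.27003796  0.122     ] -144.4 0.0332
[ 0.5300393  -0.23801315  0.122     ] 158.0 0.0339
[ 0.55668358 -0.21673313  0.122     ] 98.1 0.0343
```

```bash
python3 - <<'E'
from h import *
go([.5614,-.2503,.36],np.radians(-51.2))
E
```

```text
x,y,z [-5.11  -0.644  3.88 ] a [-1.000e-03 -1.519e+00 -0.000e+00] t 12.875 F [ 0.5  0.7 -0.1] M [ 0.05 -0.14 -0.05] w 0.0853 psi -138.22 tilt [-3.e-04 -1.e+00  3.e-04] j [-0.19  0.05 -0.55 -0.   -0.98  0.92] pos [ 0.3695 -0.2656  0.3406]
```

Emit:
jog_arm --steps '[{"grip":85,"x":0,"y":-0.64,"z":0.5,"ax":0,"ay":-0.18,"az":0},{"grip":85,"x":-1.2,"y":-0.64,"z":1.5,"ax":0,"ay":-0.36,"az":0},{"grip":85,"x":-2.5,"y":-0.64,"z":2.3,"ax":0,"ay":-0.54,"az":0},{"grip":85,"x":-4,"y":-0.64,"z":3.2,"ax":0,"ay":-0.72,"az":0},{"grip":85,"x":-5.11,"y":-0.64,"z":3.88,"ax":0,"ay":-0.9,"az":0},{"grip":85,"x":-5.11,"y":-0.64,"z":3.88,"ax":0,"ay":-1.08,"az":0},{"grip":85,"x":-5.11,"y":-0.64,"z":3.88,"ax":0,"ay":-1.26,"az":0},{"grip":85,"x":-5.11,"y":-0.64,"z":3.88,"ax":0,"ay":-1.44,"az":0},{"grip":85,"x":-5.11,"y":-0.64,"z":3.88,"ax":0,"ay":-1.52,"az":0},{"grip":85,"x":-5.11,"y":-0.64,"z":3.88,"ax":0,"ay":-1.52,"az":0}]'

```text
time_s: 14.12
tool_pos: [0.5638, -0.2481, 0.3589]
eef_rot: [-1.457, 0.695, -0.694]
wrist_force: [0.8, -1.2, -0.9]
gripper_width: 0.0849
```

```bash
python3 - <<'E'
from h import *
go([.5614,-.2503,.268],np.radians(-51.2))
s=shot('side');t=shot('top')
crop(s,310,200,130,100,6,'sc10.png')
E
```

```text
x,y,z [ 0.009  3.03  -0.109] a [ 0.     0.004 -0.   ] t 14.125 F [ 0.8 -1.2 -0.9] M [ 0.01  0.04 -0.04] w 0.0849 psi -50.99 tilt [-5.e-04 -1.e+00 -4.e-04] j [-0.1   0.3  -0.19 -0.   -1.09  2.35] pos [ 0.5638 -0.2481  0.3589]
```

View pics/sc10.png

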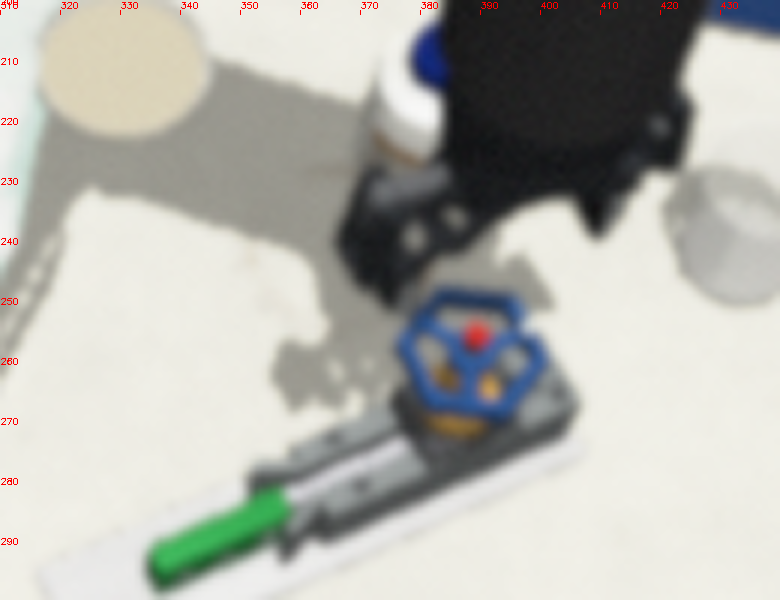

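Emit:
jog_arm --steps '[{"grip":85,"x":0.01,"y":1.2,"z":-0.11,"ax":0,"ay":0,"az":0},{"grip":85,"x":0.01,"y":2.2,"z":-0.11,"ax":0,"ay":0,"az":0},{"grip":85,"x":0.01,"y":3.0,"z":-0.11,"ax":0,"ay":0,"az":0},{"grip":85,"x":0.01,"y":3.0,"z":-0.11,"ax":0,"ay":0,"az":0}]'

```text
time_s: 14.72
tool_pos: [0.5604, -0.2506, 0.2675]
eef_rot: [-1.458, 0.699, -0.693]
wrist_force: [0.8, 0.2, -0.4]
gripper_width: 0.085
```

```bash
python3 - <<'E'
from h import *
print(at('top',400,170,.105),at('top',465,177,.05))
go([.5614,-.2503,.268],np.radians(-51.2))
s=shot('side');t=shot('top')
crop(s,310,200,130,100,6,'sc11.png')
E
```

```text
[ 0.71855397 -0.20347721  0.105     ] [ 0.71058163 -0.36170178  0.05      ]
x,y,z [ 0.013 -0.016  0.031] a [ 0.003  0.002 -0.003] t 14.725 F [ 0.8  0.2 -0.4] M [-0.08 -0.04  0.05] w 0.085 psi -51.06 tilt [-0.003  -1.     -0.0026] j [-0.1   0.38 -0.3  -0.   -0.9   2.35] pos [ 0.5604 -0.2506  0.2675]
```

View pics/sc11.png

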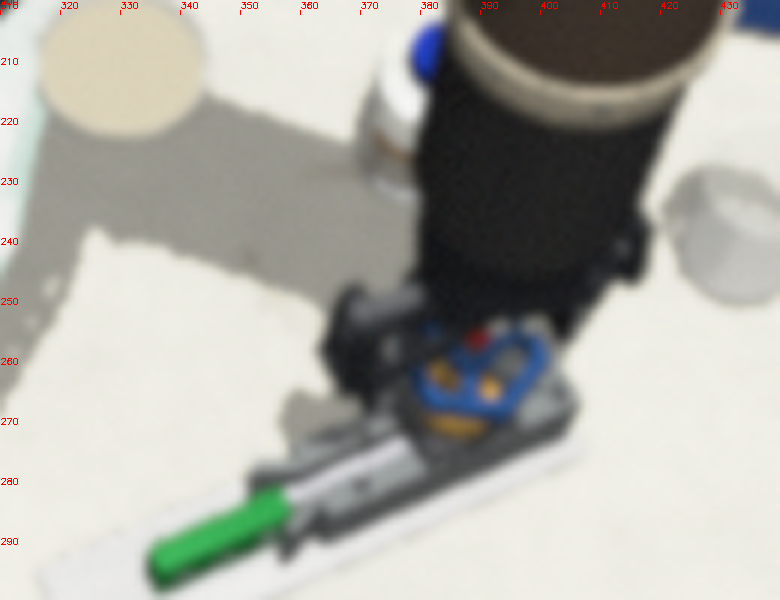

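Emit:
jog_arm --steps '[{"grip":50,"x":0,"y":0,"z":0,"ax":0,"ay":0,"az":0},{"grip":50,"x":0,"y":0,"z":0,"ax":0,"ay":0,"az":0},{"grip":50,"x":0,"y":0,"z":0,"ax":0,"ay":0,"az":0},{"grip":50,"x":0,"y":0,"z":0,"ax":0,"ay":0,"az":0}]' --squeeze 30

```text
time_s: 15.32
tool_pos: [0.5619, -0.2513, 0.2712]
eef_rot: [-1.457, 0.691, -0.697]
wrist_force: [0.8, -4.2, 6.8]
gripper_width: 0.0591
```

```bash
python3 - <<'E'
from h import *
go([.5614,-.2503,.268],np.radians(-51.2))
E
```

```text
x,y,z [-0.036  0.105  0.007] a [-0.002  0.004  0.003] t 15.325 F [ 0.8 -4.2  6.8] M [-1.27 -0.6   0.02] w 0.0591 psi -50.95 tilt [ 0.0034 -1.      0.0019] j [-0.1   0.38 -0.29  0.   -0.9   2.35] pos [ 0.5619 -0.2513  0.2712]
```

```bash
cat > m.py <<'E'
from h import *
s=env.read_state();Rc=R.from_rotvec(s['eef_rot']).as_matrix()
print(s['time_s'],'psi',round(np.arctan2(Rc[1,0],Rc[0,0]),3),'M',s['torque'].round(3),'F',s['wrist_force'].round(1),'tau6',round(s['tau'][5],3),s['gripper_width'].round(4),s['tool_pos'].round(4))
E
python3 m.py
```

```text
Traceback (most recent call last):
  File "m.py", line 3, in <module>
    print(s['time_s'],'psi',round(np.arctan2(Rc[1,0],Rc[0,0]),3),'M',s['torque'].round(3),'F',s['wrist_force'].round(1),'tau6',round(s['tau'][5],3),s['gripper_width'].round(4),s['tool_pos'].round(4))
                                                                                                                                                    ^^^^^^^^^^^^^^^^^^^^^^^^
AttributeError: 'float' object has no attribute 'round'
```

Emit:
jog_arm --steps '[{"grip":50,"x":0,"y":0,"z":0,"ax":0,"ay":0.05,"az":0},{"grip":50,"x":0,"y":0,"z":0,"ax":0,"ay":0.1,"az":0}]'

```text
time_s: 15.58
tool_pos: [0.5619, -0.2512, 0.2712]
eef_rot: [-1.429, 0.769, -0.775]
wrist_force: [1.0, -3.3, 5.9]
gripper_width: 0.0599
```

```bash
python3 m.py
```

```text
Traceback (most recent call last):
  File "m.py", line 3, in <module>
    print(s['time_s'],'psi',round(np.arctan2(Rc[1,0],Rc[0,0]),3),'M',s['torque'].round(3),'F',s['wrist_force'].round(1),'tau6',round(s['tau'][5],3),s['gripper_width'].round(4),s['tool_pos'].round(4))
                                                                                                                                                    ^^^^^^^^^^^^^^^^^^^^^^^^
AttributeError: 'float' object has no attribute 'round'
```

Emit:
jog_arm --steps '[{"grip":50,"x":0,"y":0,"z":0,"ax":0,"ay":0.05,"az":0},{"grip":50,"x":0,"y":0,"z":0,"ax":0,"ay":0.1,"az":0}]'

```text
time_s: 15.82
tool_pos: [0.5619, -0.2513, 0.2711]
eef_rot: [-1.398, 0.846, -0.852]
wrist_force: [0.9, -3.6, 6.3]
gripper_width: 0.0595
```

```bash
python3 m.py
```

```text
Traceback (most recent call last):
  File "m.py", line 3, in <module>
    print(s['time_s'],'psi',round(np.arctan2(Rc[1,0],Rc[0,0]),3),'M',s['torque'].round(3),'F',s['wrist_force'].round(1),'tau6',round(s['tau'][5],3),s['gripper_width'].round(4),s['tool_pos'].round(4))
                                                                                                                                                    ^^^^^^^^^^^^^^^^^^^^^^^^
AttributeError: 'float' object has no attribute 'round'
```

Emit:
jog_arm --steps '[{"grip":50,"x":0,"y":0,"z":0,"ax":0,"ay":0.05,"az":0},{"grip":50,"x":0,"y":0,"z":0,"ax":0,"ay":0.1,"az":0}]'

```text
time_s: 16.08
tool_pos: [0.5619, -0.2512, 0.2712]
eef_rot: [-1.365, 0.922, -0.928]
wrist_force: [1.5, -3.1, 6.3]
gripper_width: 0.0589
```

```bash
python3 m.py
```

```text
Traceback (most recent call last):
  File "m.py", line 3, in <module>
    print(s['time_s'],'psi',round(np.arctan2(Rc[1,0],Rc[0,0]),3),'M',s['torque'].round(3),'F',s['wrist_force'].round(1),'tau6',round(s['tau'][5],3),s['gripper_width'].round(4),s['tool_pos'].round(4))
                                                                                                                                                    ^^^^^^^^^^^^^^^^^^^^^^^^
AttributeError: 'float' object has no attribute 'round'
```

```bash
sed -i "s/s\['gripper_width'\].round(4)/round(s['gripper_width'],4)/" m.py; python3 m.py
```

```text
16.075 psi -1.191 M [-1.324 -0.471  0.023] F [ 1.5 -3.1  6.3] tau6 0.644 0.0589 [ 0.5619 -0.2512  0.2712]
```

Emit:
jog_arm --steps '[{"grip":50,"x":0,"y":0,"z":0,"ax":0,"ay":0.05,"az":0}]'

```text
time_s: 16.2
tool_pos: [0.5619, -0.2512, 0.2712]
eef_rot: [-1.347, 0.96, -0.966]
wrist_force: [1.8, -3.4, 6.9]
gripper_width: 0.0589
```

```bash
python3 m.py
```

```text
16.2 psi -1.241 M [-1.303 -0.495  0.007] F [ 1.8 -3.4  6.9] tau6 0.644 0.0589 [ 0.5619 -0.2512  0.2712]
```

Emit:
jog_arm --steps '[{"grip":50,"x":0,"y":0,"z":0,"ax":0,"ay":0.05,"az":0},{"grip":50,"x":0,"y":0,"z":0,"ax":0,"ay":0.1,"az":0}]'

```text
time_s: 16.45
tool_pos: [0.5619, -0.2512, 0.2712]
eef_rot: [-1.308, 1.035, -1.041]
wrist_force: [0.2, -2.5, 5.4]
gripper_width: 0.0594
```

```bash
python3 m.py
```

```text
16.45 psi -1.341 M [-1.291 -0.494 -0.017] F [ 0.2 -2.5  5.4] tau6 0.645 0.0594 [ 0.5619 -0.2512  0.2712]
```

Emit:
jog_arm --steps '[{"grip":50,"x":0,"y":0,"z":0,"ax":0,"ay":0.05,"az":0},{"grip":50,"x":0,"y":0,"z":0,"ax":0,"ay":0.1,"az":0}]'

```text
time_s: 16.7
tool_pos: [0.5619, -0.2512, 0.2712]
eef_rot: [-1.267, 1.11, -1.116]
wrist_force: [1.3, -3.0, 6.4]
gripper_width: 0.0593
```

```bash
python3 m.py
```

```text
16.7 psi -1.441 M [-1.245 -0.477  0.032] F [ 1.3 -3.   6.4] tau6 0.644 0.0593 [ 0.5619 -0.2512  0.2712]
```

Emit:
jog_arm --steps '[{"grip":50,"x":0,"y":0,"z":0,"ax":0,"ay":0.05,"az":0},{"grip":50,"x":0,"y":0,"z":0,"ax":0,"ay":0.1,"az":0}]'

```text
time_s: 16.95
tool_pos: [0.5619, -0.2512, 0.2712]
eef_rot: [-1.222, 1.184, -1.19]
wrist_force: [0.9, -2.5, 6.7]
gripper_width: 0.0597
```

```bash
python3 m.py
```

```text
16.95 psi -1.541 M [-1.282 -0.434 -0.018] F [ 0.9 -2.5  6.7] tau6 0.644 0.0597 [ 0.5619 -0.2512  0.2712]
```

Emit:
jog_arm --steps '[{"grip":50,"x":0,"y":0,"z":0,"ax":0,"ay":0.05,"az":0},{"grip":50,"x":0,"y":0,"z":0,"ax":0,"ay":0.1,"az":0}]'

```text
time_s: 17.2
tool_pos: [0.5619, -0.2512, 0.2712]
eef_rot: [-1.174, 1.257, -1.263]
wrist_force: [1.1, -2.4, 6.5]
gripper_width: 0.0594
```

```bash
python3 m.py
```

```text
17.2 psi -1.641 M [-1.308 -0.427  0.024] F [ 1.1 -2.4  6.5] tau6 0.644 0.0594 [ 0.5619 -0.2512  0.2712]
```

Emit:
jog_arm --steps '[{"grip":50,"x":0,"y":0,"z":0,"ax":0,"ay":0.05,"az":0},{"grip":50,"x":0,"y":0,"z":0,"ax":0,"ay":0.1,"az":0}]'

```text
time_s: 17.45
tool_pos: [0.5619, -0.2512, 0.2712]
eef_rot: [-1.122, 1.33, -1.336]
wrist_force: [1.2, -2.9, 7.2]
gripper_width: 0.0589
```

```bash
python3 m.py
```

```text
17.45 psi -1.741 M [-1.255 -0.414  0.018] F [ 1.2 -2.9  7.2] tau6 0.644 0.0589 [ 0.5619 -0.2512  0.2712]
```

Emit:
jog_arm --steps '[{"grip":50,"x":0,"y":0,"z":0,"ax":0,"ay":0.05,"az":0},{"grip":50,"x":0,"y":0,"z":0,"ax":0,"ay":0.1,"az":0}]'

```text
time_s: 17.7
tool_pos: [0.5619, -0.2512, 0.2712]
eef_rot: [-1.067, 1.402, -1.408]
wrist_force: [1.2, -3.0, 7.0]
gripper_width: 0.0592
```

```bash
python3 m.py
```

```text
17.7 psi -1.841 M [-1.265 -0.374  0.075] F [ 1.2 -3.   7. ] tau6 0.644 0.0592 [ 0.5619 -0.2512  0.2712]
```

Emit:
jog_arm --steps '[{"grip":50,"x":0,"y":0,"z":0,"ax":0,"ay":0.05,"az":0},{"grip":50,"x":0,"y":0,"z":0,"ax":0,"ay":0.1,"az":0}]'

```text
time_s: 17.95
tool_pos: [0.5619, -0.2512, 0.2712]
eef_rot: [-1.009, 1.473, -1.478]
wrist_force: [1.7, -2.7, 6.8]
gripper_width: 0.0594
```

```bash
python3 m.py
```

```text
17.95 psi -1.941 M [-1.135 -0.357 -0.034] F [ 1.7 -2.7  6.8] tau6 0.644 0.0594 [ 0.5619 -0.2512  0.2712]
```

Emit:
jog_arm --steps '[{"grip":50,"x":0,"y":0,"z":0,"ax":0,"ay":0.05,"az":0},{"grip":50,"x":0,"y":0,"z":0,"ax":0,"ay":0.1,"az":0}]'

```text
time_s: 18.2
tool_pos: [0.5619, -0.2512, 0.2712]
eef_rot: [-0.947, 1.543, -1.548]
wrist_force: [1.4, -3.1, 6.6]
gripper_width: 0.0594
```

```bash
python3 m.py
```

```text
18.2 psi -2.041 M [-1.212 -0.423  0.056] F [ 1.4 -3.1  6.6] tau6 0.644 0.0594 [ 0.5619 -0.2512  0.2712]
```

Emit:
jog_arm --steps '[{"grip":50,"x":0,"y":0,"z":0,"ax":0,"ay":0.05,"az":0},{"grip":50,"x":0,"y":0,"z":0,"ax":0,"ay":0.1,"az":0}]'

```text
time_s: 18.45
tool_pos: [0.5619, -0.2512, 0.2712]
eef_rot: [-0.881, 1.612, -1.617]
wrist_force: [0.9, -2.8, 7.1]
gripper_width: 0.0593
```

```bash
python3 m.py
```

```text
18.45 psi -2.141 M [-1.231 -0.385  0.007] F [ 0.9 -2.8  7.1] tau6 0.644 0.0593 [ 0.5619 -0.2512  0.2712]
```

Emit:
jog_arm --steps '[{"grip":50,"x":0,"y":0,"z":0,"ax":0,"ay":0.05,"az":0},{"grip":50,"x":0,"y":0,"z":0,"ax":0,"ay":0.1,"az":0}]'

```text
time_s: 18.7
tool_pos: [0.5619, -0.2512, 0.2712]
eef_rot: [-0.812, 1.679, -1.685]
wrist_force: [1.6, -2.9, 6.1]
gripper_width: 0.0599
```

```bash
python3 m.py
```

```text
18.7 psi -2.24 M [-1.186 -0.354  0.385] F [ 1.6 -2.9  6.1] tau6 0.253 0.0599 [ 0.5619 -0.2512  0.2712]
```

Emit:
jog_arm --steps '[{"grip":50,"x":0,"y":0,"z":0,"ax":0,"ay":0.05,"az":0},{"grip":50,"x":0,"y":0,"z":0,"ax":0,"ay":0.1,"az":0}]'

```text
time_s: 18.95
tool_pos: [0.5619, -0.2512, 0.2712]
eef_rot: [-0.739, 1.746, -1.751]
wrist_force: [1.0, -3.0, 6.2]
gripper_width: 0.0592
```

```bash
python3 m.py
```

```text
18.95 psi -2.34 M [-1.115 -0.375  0.396] F [ 1.  -3.   6.2] tau6 0.253 0.0592 [ 0.5619 -0.2512  0.2712]
```

Emit:
jog_arm --steps '[{"grip":50,"x":0,"y":0,"z":0,"ax":0,"ay":0.12,"az":0},{"grip":50,"x":0,"y":0,"z":0,"ax":0,"ay":0.24,"az":0},{"grip":50,"x":0,"y":0,"z":0,"ax":0,"ay":0.36,"az":0},{"grip":50,"x":0,"y":0,"z":0,"ax":0,"ay":0.48,"az":0},{"grip":50,"x":0,"y":0,"z":0,"ax":0,"ay":0.6,"az":0},{"grip":50,"x":0,"y":0,"z":0,"ax":0,"ay":0.72,"az":0},{"grip":50,"x":0,"y":0,"z":0,"ax":0,"ay":0.84,"az":0},{"grip":50,"x":0,"y":0,"z":0,"ax":0,"ay":0.96,"az":0},{"grip":50,"x":0,"y":0,"z":0,"ax":0,"ay":1.08,"az":0},{"grip":50,"x":0,"y":0,"z":0,"ax":0,"ay":1.2,"az":0}]'

```text
time_s: 20.2
tool_pos: [0.5619, -0.2511, 0.2711]
eef_rot: [-0.41, -2.002, 2.003]
wrist_force: [2.2, -3.1, 7.6]
gripper_width: 0.0594
```

```bash
python3 m.py
```

```text
20.2 psi 2.741 M [-0.825 -0.369  0.427] F [ 2.2 -3.1  7.6] tau6 1.168 0.0594 [ 0.5619 -0.2511  0.2711]
```

Emit:
jog_arm --steps '[{"grip":50,"x":0,"y":0,"z":0,"ax":0,"ay":0.12,"az":0},{"grip":50,"x":0,"y":0,"z":0,"ax":0,"ay":0.24,"az":0},{"grip":50,"x":0,"y":0,"z":0,"ax":0,"ay":0.36,"az":0},{"grip":50,"x":0,"y":0,"z":0,"ax":0,"ay":0.48,"az":0},{"grip":50,"x":0,"y":0,"z":0,"ax":0,"ay":0.6,"az":0},{"grip":50,"x":0,"y":0,"z":0,"ax":0,"ay":0.72,"az":0},{"grip":50,"x":0,"y":0,"z":0,"ax":0,"ay":0.84,"az":0},{"grip":50,"x":0,"y":0,"z":0,"ax":0,"ay":0.96,"az":0},{"grip":50,"x":0,"y":0,"z":0,"ax":0,"ay":1.08,"az":0},{"grip":50,"x":0,"y":0,"z":0,"ax":0,"ay":1.2,"az":0}]'

```text
time_s: 21.45
tool_pos: [0.562, -0.2511, 0.2712]
eef_rot: [-1.227, -1.189, 1.186]
wrist_force: [2.2, -3.6, 4.8]
gripper_width: 0.0596
```

```bash
python3 m.py; python3 - <<'E'
from h import *
crop(shot('side'),310,200,130,100,6,'sc12.png')
E
```

```text
21.45 psi 1.541 M [-0.855 -0.574  0.405] F [ 2.2 -3.6  4.8] tau6 1.168 0.0596 [ 0.562  -0.2511  0.2712]
```

View pics/sc12.png

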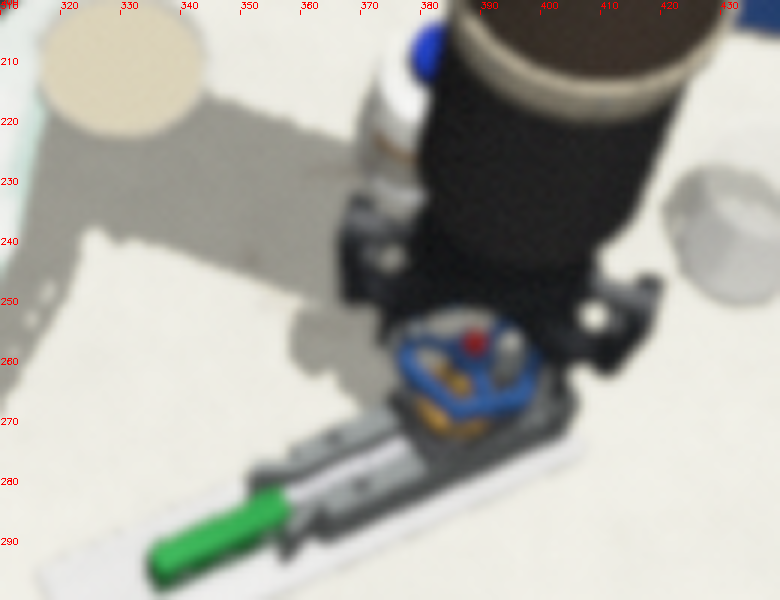

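Emit:
jog_arm --steps '[{"grip":50,"x":0,"y":0,"z":0,"ax":0,"ay":0.12,"az":0},{"grip":50,"x":0,"y":0,"z":0,"ax":0,"ay":0.24,"az":0},{"grip":50,"x":0,"y":0,"z":0,"ax":0,"ay":0.36,"az":0},{"grip":50,"x":0,"y":0,"z":0,"ax":0,"ay":0.48,"az":0},{"grip":50,"x":0,"y":0,"z":0,"ax":0,"ay":0.59,"az":0},{"grip":50,"x":0,"y":0,"z":0,"ax":0,"ay":0.59,"az":0}]'

```text
time_s: 22.25
tool_pos: [0.562, -0.2512, 0.2712]
eef_rot: [-1.443, -0.746, 0.741]
wrist_force: [2.2, -3.5, 5.9]
gripper_width: 0.0594
```

```bash
python3 m.py
```

```text
22.25 psi 0.953 M [-0.988 -0.623  0.003] F [ 2.2 -3.5  5.9] tau6 -0.678 0.0594 [ 0.562  -0.2512  0.2712]
```

Emit:
jog_arm --steps '[{"grip":70,"x":0,"y":0,"z":0,"ax":0,"ay":0,"az":0},{"grip":85,"x":0,"y":0,"z":0,"ax":0,"ay":0,"az":0},{"grip":85,"x":0,"y":0,"z":0,"ax":0,"ay":0,"az":0},{"grip":85,"x":0,"y":-1.5,"z":0,"ax":0,"ay":0,"az":0},{"grip":85,"x":0,"y":-3,"z":0,"ax":0,"ay":0,"az":0},{"grip":85,"x":0,"y":-4,"z":0,"ax":0,"ay":0,"az":0},{"grip":85,"x":0,"y":-4,"z":0,"ax":0,"ay":0,"az":0}]'

```text
time_s: 23.12
tool_pos: [0.5614, -0.2508, 0.3922]
eef_rot: [-1.443, -0.747, 0.741]
wrist_force: [-0.1, -0.1, 0.5]
gripper_width: 0.085
```

```bash
python3 m.py; python3 - <<'E'
from h import *
go([.50,.12,.40],np.radians(54.5))
crop(shot('side'),310,240,105,80,7,'sc13.png')
E
```

```text
23.125 psi 0.954 M [-0.01  0.01 -0.03] F [-0.1 -0.1  0.5] tau6 -0.0 0.085 [ 0.5614 -0.2508  0.3922]
x,y,z [ 8.898 -0.28   8.82 ] a [0.004 0.003 0.002] t 23.125 F [-0.1 -0.1  0.5] M [-0.01  0.01 -0.03] w 0.085 psi 54.65 tilt [ 0.0019 -1.     -0.0042] j [-0.1   0.27 -0.15  0.   -1.15 -2.09] pos [ 0.5614 -0.2508  0.3922]
```

View pics/sc13.png

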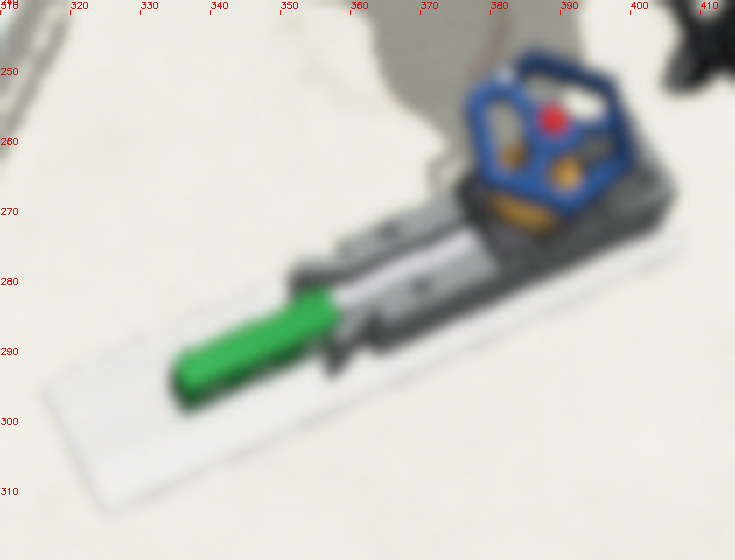

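Emit:
jog_arm --steps '[{"grip":85,"x":2,"y":-0.3,"z":1,"ax":0,"ay":0,"az":0},{"grip":85,"x":3.5,"y":-0.3,"z":2.2,"ax":0,"ay":0,"az":0},{"grip":85,"x":5,"y":-0.3,"z":3.5,"ax":0,"ay":0,"az":0},{"grip":85,"x":5,"y":-0.3,"z":5,"ax":0,"ay":0,"az":0},{"grip":85,"x":5,"y":-0.3,"z":6,"ax":0,"ay":0,"az":0},{"grip":85,"x":5,"y":-0.3,"z":6,"ax":0,"ay":0,"az":0}]'

```text
time_s: 23.92
tool_pos: [0.4993, -0.0233, 0.3976]
eef_rot: [-1.438, -0.744, 0.746]
wrist_force: [-0.5, -0.7, 0.6]
gripper_width: 0.0845
```

```bash
python3 m.py; python3 - <<'E'
from h import *
s=shot('side');t=shot('top')
crop(t,340,205,110,105,7,'tc14.png');cv2.imwrite('pics/top14.png',t)
def red(im,u0,v0,u1,v1):
    c=im[v0:v1,u0:u1].astype(float);w=np.clip(c[:,:,2]-np.maximum(c[:,:,0],c[:,:,1])-40,0,None);y,x=np.mgrid[v0:v1,u0:u1];return (w*x).sum()/w.sum(),(w*y).sum()/w.sum(),w.sum()
for n,a,b in(('side',cv2.imread('pics/side0.png'),s),('top',cv2.imread('pics/top0.png'),t)):
    bx=(375,245,403,270) if n=='side' else (410,222,440,250)
    print(n,red(a,*bx),red(b,*bx),proj(n,[*D0,.135]),proj(n,[*D0,.127]))
E
```

```text
23.925 psi 0.956 M [ 0.002 -0.13   0.012] F [-0.5 -0.7  0.6] tau6 -0.357 0.0845 [ 0.4993 -0.0233  0.3976]
side (np.float64(389.03498542274053), np.float64(255.42274052478135), np.float64(343.0)) (np.float64(388.6831683168317), np.float64(256.6559405940594), np.float64(404.0)) [388.82867774 255.26011899] [388.40589293 256.59991218]
top (np.float64(423.59129612109746), np.float64(237.43046357615893), np.float64(1057.0)) (np.float64(422.9663351185922), np.float64(237.69854628921195), np.float64(1307.0)) [424.22590659 237.45637424] [423.72416836 237.76386038]
```

View pics/tc14.png

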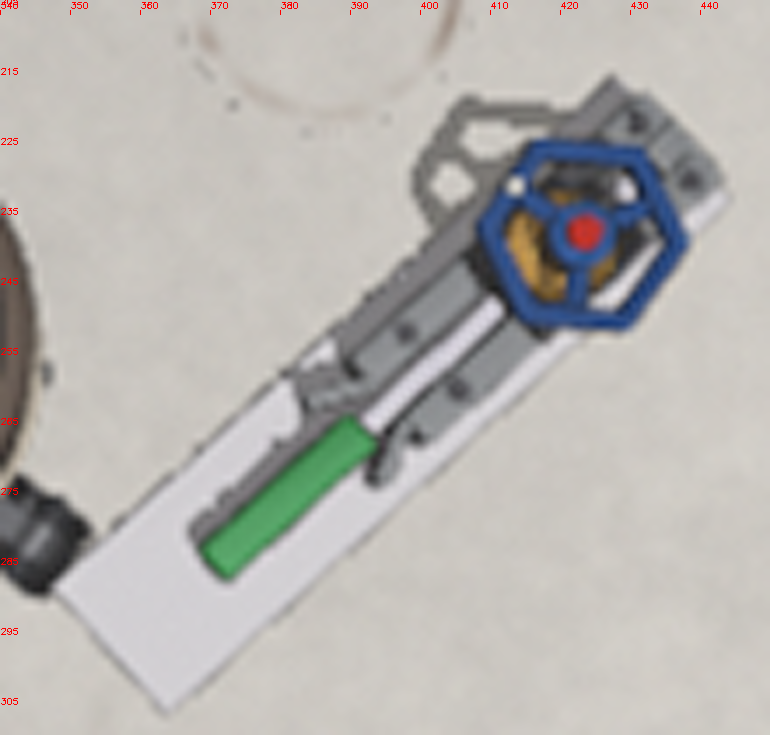

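View pics/top14.png

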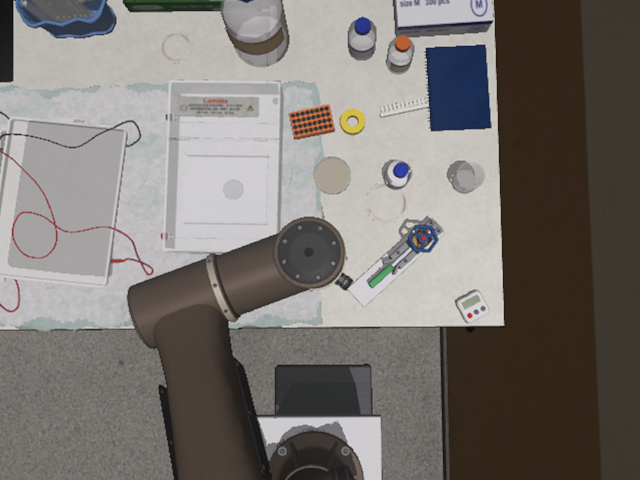

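```bash
python3 -c "
from station import env
print(env.job_done())"
```

```text
the job is handed in; nothing more can be done
None
```

The cutter is fully home in the dock slot, locked and released, and I handed the job in at about 24 s of the 72 s. No verdict was reported.

**Cutter:** I took it from the stand by the blade, set it down in the slot mouth and took it again by the handle. I then pushed it in until the end stop was felt, at about 25 N. After release the top camera put its rear end at −155.5 mm along the slot, against −155 mm expected when home. It looked unchanged in the last picture.

**Lock:** The handwheel idled through about 1.3 rad. The torque then jumped from about 0 to 0.4 N m, and I wound 3.14 rad more from there.

**Stem check:** The stem's shift in the pictures reads about 7.4 mm from the side camera and about 10 mm from the top camera, against the 8 mm wanted. The two disagree, but both shifts are only around a pixel. I relied on the measured wheel angle after the torque jump.

**Surroundings:** The last picture showed the beaker, timer, petri dish and bottle where they were, and the arm clear of everything.

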